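# Walk a grippy-footed dry-block heater into its bench dock

### The arm

A 6-joint arm with a two-finger parallel gripper is mounted at the origin on a cart in front of the work surface, level with it; the furniture and walls round the work are solid. World frame = base frame: x ahead of the robot, y to its left, z up, the work surface at z = 0. Lengths are in m, angles in degrees, forces in N, time in s.
With the tool pointing down it reaches from about 0.35 to 0.925 m from the base axis. Payload 6.4 kg.
Tool frame: the origin (TCP) lies at the very end of the fingers, on their centre line; the grasp point (between the pads) lies 19 mm behind it (grip_point_offset is the distance from the TCP to the grasp point, in m); y points along the fingers, x is the direction in which the jaws open and shut, and the axes are right-handed (so a half turn about y gives the same grasp; the last joint's range is limited). The gripper opens to 94 mm and grips with 3 to 60 N. Pads are 16 mm wide; open, the fingers measure 119 mm over their backs; the gripper's body (75 mm by 177 mm) begins 78 mm behind the grasp point.
Start: joints at [-83.085, 14.043, 89.255, -0, 76.702, -9.975], TCP at [0.189, -0.622, 0.205] pointing down, gripper open.
Joint ranges: [-179.41, 179.41], [-58.25, 129.5], [7.25, 145.43], [-54.29, 234.29], [11.92, 165.04], [-157.13, 157.13]. Speed limits (degrees/s): [147.25, 147.25, 180, 180, 180, 180].

### API

Orientations are given as [roll, pitch, yaw] about the fixed x, y, z axes, in that order (R = Rz(yaw) Ry(pitch) Rx(roll)).
In Python, from rig import read_state, read_camera, camera_params, hand_in, spot_in, regions_of, grip_point_offset gives the robot as it stands.
- The arm moves only by the shell command python3 -m pendant 'ROWS' [FORCE]. ROWS is JSON, a list of rows, each an object of numbers: "gripper": the opening, from 0 (shut) to 1 (fully open); "tx", "ty", "tz": the shift along the world's x, y, z in m; "yaw": the turn about the world's z in units of 10 degrees (1.0 is 10 degrees). In form: [{"gripper": .., "tx": .., "ty": .., "tz": .., "yaw": ..}, ...]. A call has 1 to 5 rows; each row shifts and turns the pose as measured when the row begins; what a row does not reach is not made up. A row lasts 1/8 s, in which the tool goes at most 62.5 mm and 10.7 degrees, less where a joint would pass 70% of its speed; a pose out of reach is approached as far as the arm can. A call is refused whole if a number of a shift passes 0.0625 or a number of a turn 1, either way. A call with a gripper value outside its range is refused whole. The fingers move at their own pace and stop on an object; FORCE is the grip in N (left out, the last holds). Time passes only in rows, so rows that do not move let the fingers close. It gives the time, the measured TCP pose, the force and the opening at its end, in the units of the state.
- read_state(): the state, without advancing time (a new reading comes with each control period).
- read_camera(name): name is "scene" or "top" or "wrist"; returns the picture (420x560x3 uint8, red, green, blue); there is no depth.
- camera_params(name): a dict with "fx", "fy", "cx", "cy" (pixels), "R" (3x3) and "t" (3): a world point X has camera coordinates R X + t. Camera axes: x right, y down, z forward; pixel columns grow to the right and rows downward; lengths in m; the calibration is good to about 2 mm. A picture is of the moment at which its call begins: read the wrist's pose just before it. camera_params takes no time and is no camera call; for the wrist camera it gives the pose at the moment of the call.
- hand_in(): hands the job in, once; it reports no verdict.
Trained networks look in the newest picture that a camera, given by its name, has taken for a name from the list of things; names that differ only in an ending like _2 or _b are one class to them, and where a whole thing is asked for, a point or a joint stands for the part that bears it (a point fixed in the world has none). Each returns a list of dicts, best first, with "confidence" (0 to 1); they miss things now and then, are a little off and sometimes report something else, mostly with a low value. They report only what shows in the picture. A call takes as long as a camera call.
- spot_in(target, camera): "centre" ([column, row] in pixels, amid what is visible of it).
- regions_of(target, camera): "mask" (420x560 bool, what is visible of it) and "centre" ([column, row] in pixels, amid what is visible of it).
The state is a dict: "clock": time; "joint_positions": joint angles; "joint_velocities": joint speeds; "effort": joint torques, N m; "position": TCP position; "ee_rot": TCP orientation; "wrist_force": force on the tool from outside, world axes, zero at the start; "torque": the same for the moment, N m; "opening": finger opening in m.
Only numpy, scipy, OpenCV 4.12 (cv2) and the standard library are available. Lean on these libraries where they do the work, as an engineer would, in place of code of your own. Each camera call takes 0.05 s, during which the arm holds its last target.

### The job

Walk the heavy dry-block heater across the bench into its dock by pushing alternately at its two near bottom corners, so that each end swings ahead in turn, until it sits square and fully home against both rubber buffers; then swing the dock's steel keeper arm fully shut across its front and let go. Its rubber feet grip too well for one straight shove: never push it harder than 13 newtons, never lift, tip or carry it, and do not disturb the timer, the petri dish or the marker pen.

Things in the scene. Friction and masses are not known exactly. Their poses are not given: they have to be found in the camera images.
- heater: White dry-block heater, wells on top, small display on its near face; loose, about 0.98 kg, 72 mm high. Origin: centre of its underside, on the bench; +x to its rear (its way to go), y to its left. A smooth grey skirt, 90 (x) by 150 mm (y), 7 to 19 mm above the bench, rear corners bevelled 17 x 9 mm, stands 6 mm proud of the case in front. Four rubber feet at x +-18, y +-48 mm, friction about 1.6
- push_left (a point): Push point on the skirt's near face: x = -45, y = 66, z = 13 mm in the heater's frame, 9 mm from the corner. A slow push here needs 7 to 10 N and turns the heater about a point near its other feet (x = 0, y = -52); following that arc and rising 2 to 5 mm, never pressing down, keeps it low. A shove at mid-face needs 14 N or more, as does a swing jammed on a cheek
- push_right (a point): The same push point near the right end, y = -66 mm
- rear_left (a point): Point on the rear face of the heater's skirt, x = 45, y = 50, z = 13 mm in the heater's frame: meets the left buffer
- rear_right (a point): The same, y = -50 mm: meets the right buffer
- dock: Grey U-shaped dock fixed to the bench, walls 32 mm high, no floor plate, open at its near side. Origin on the bench, where the heater's origin lies when exactly home; +x is the way in, y to the left. The cheeks' inner faces at y = +-78 mm (3 mm free each side) run from x = 6 to 68 mm; before them flared lead-ins begin at x = -21 mm, y = +-92 mm
- buffer_left (a point): Free face of the left of two stiff black rubber buffers, 18 mm across, at x = 45, y = 50, z = 13 mm in the dock's frame (the point does not move with the buffer). Each gives about 1 mm per 3.5 N, at most 4 mm
- buffer_right (a point): The same for the right buffer, y = -50 mm
- keeper_pivot (a point): Pivot of the keeper arm, on the dock's right near side, at x = -54.5, y = -113 mm in the dock's frame; vertical axis
- keeper_peg (a point): Point on the axis of the red upright finger peg of the keeper arm, 59 mm above the bench: the peg is 12 mm thick, its top 10 mm above this point, free down to 20 mm below it; 59 mm from the pivot. It may be gripped from above or pushed. Shut, it stands at x = -72.5, y = -57 mm in the dock's frame, 21 mm clear of the heater's skirt
- keeper (a joint): Angle of the keeper arm, a steel bar 70 mm long, 20 to 32 mm above the bench, red peg near its end. 0 = shut, along the dock's +y across the heater's near face, 5 mm clear of it when the heater is home; grows counter-clockwise seen from above as it opens toward the robot, to 1.9. About 1 N at the peg moves it and it stays where left; it strikes a heater that is not home
- timer: White bench timer, 62 x 64 x 18 mm, origin under its centre, standing to the right of the dock; leave alone
- petri: Petri dish, 90 mm across, 14 mm high, origin under its centre, beyond the dock; leave alone
- pen: Black and white marker pen, 134 mm long (y) and 14 mm thick, lying beyond the dock, origin under its centre; leave alone

How it is judged:
By the outcome, as a careful person would: the job done as asked, in the order asked, and still so for the second after the job is handed in, with the robot touching nothing.
It also fails if it takes over 72 s, if anything falls off the work surface, if the arm or the gripper's body presses on something with over 40 N, if the wrist force passes 120 N, or if a joint passes its speed limit or range.

## Working session

There is one attempt and no reset: what is moved stays moved. The work goes in short steps, Python scripts to look and compute and a shell command to move; the robot and the scene stay as the last step left them, time stands still between calls to the robot, and variables do not carry over. Pictures are saved under pics/ and viewed, and the job is handed in when it is done.

```bash
mkdir -p pics; ls; python3 - <<'E'
from rig import *
import cv2
print(read_state())
for n in("scene","top","wrist"):
    cv2.imwrite(f"pics/{n}0.png",read_camera(n)[:,:,::-1])
print(grip_point_offset)
E
```

```text
pics
{'clock': 0.0, 'joint_positions': array([-8.30850060e+01,  1.40811573e+01,  8.93235703e+01, -2.36209292e-05,
        7.66997571e+01, -9.97465442e+00]), 'joint_velocities': array([-0.06455424, -0.04558756, -0.00218154,  0.03743762,  0.03991186,
        0.02971931]), 'effort': array([-3.36598432e-04, -4.15835273e+01, -3.14601660e+01,  6.85367757e-02,
        3.32166965e-02, -1.40302091e-04]), 'position': array([ 0.18878434, -0.62137297,  0.20439099]), 'ee_rot': array([-89.98192456,   0.10290927, -73.11032991]), 'wrist_force': array([ 0.01687025, -0.40797604,  0.07533054]), 'torque': array([0.04229631, 0.00341982, 0.01772738]), 'opening': 0.09389210907147971}
0.0188
```

View pics/scene0.png

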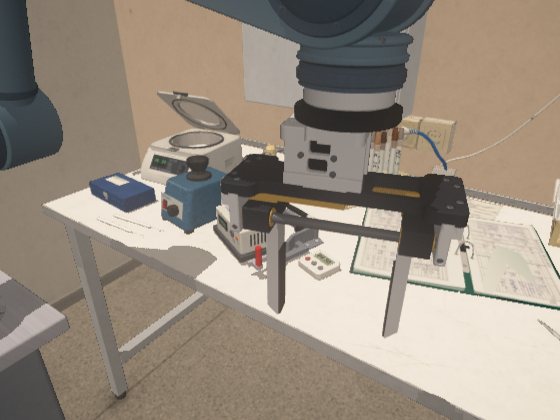

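View pics/top0.png

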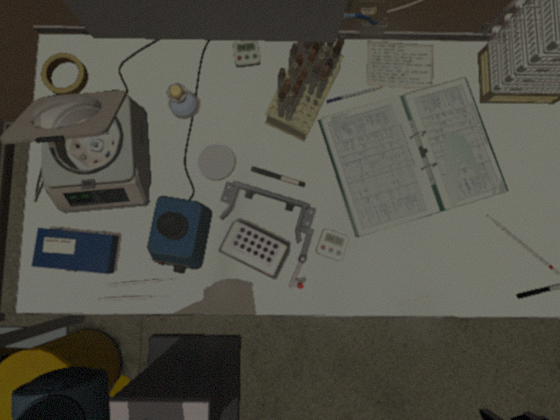

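View pics/wrist0.png

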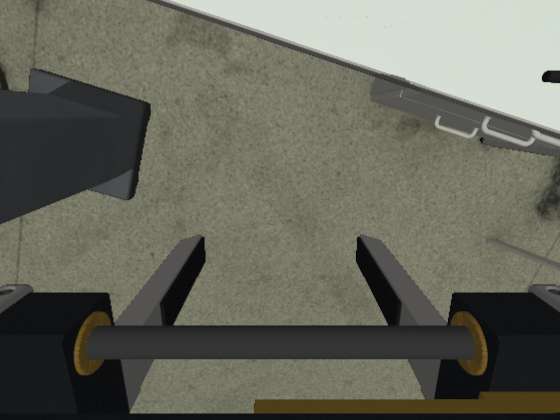

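```bash
cat > h.py <<'E'
from rig import *
import numpy as np, cv2
def proj(P,p):
    P=np.atleast_2d(P); c=P@np.array(p["R"]).T+np.array(p["t"])
    return np.c_[p["fx"]*c[:,0]/c[:,2]+p["cx"],p["fy"]*c[:,1]/c[:,2]+p["cy"]]
def unproj(uv,z,p):
    R=np.array(p["R"]);t=np.array(p["t"]);C=-R.T@t
    d=R.T@np.array([(uv[0]-p["cx"])/p["fx"],(uv[1]-p["cy"])/p["fy"],1.])
    return C+d*(z-C[2])/d[2]
def W(pose,pts):
    x,y,a=pose;c,s=np.cos(a),np.sin(a);pts=np.atleast_2d(pts).astype(float)
    return np.c_[x+c*pts[:,0]-s*pts[:,1],y+s*pts[:,0]+c*pts[:,1],pts[:,2]]
def crop(im,u0,v0,u1,v1,k): return cv2.resize(im[v0:v1,u0:u1],None,fx=k,fy=k,interpolation=cv2.INTER_CUBIC)
E
python3 - <<'E'
from h import *
im=read_camera("top");p=camera_params("top")
print(p); 
print(-np.array(p["R"]).T@p["t"])
np.save("top0.npy",im)
cv2.imwrite("pics/topc.png",crop(im,195,160,365,300,4.7)[:,:,::-1])
out={}
for t in["heater","dock","keeper","keeper_peg","timer","petri","pen"]:
    r=regions_of(t,"top")
    for d in r[:2]:
        print(t,d["confidence"],d["centre"],d["mask"].sum(), unproj(d["centre"],0.0,p).round(3))
    if r: out[t]=r[0]["mask"]
np.savez("m0.npz",**out)
E
```

```text
{'fx': 388.72191044898267, 'fy': 388.72191044898267, 'cx': 274.9984129281118, 'cy': 216.07474449506157, 'R': array([[ 0.0091566 , -0.99986755,  0.0134553 ],
       [-0.99350483, -0.01062293, -0.11329297],
       [ 0.1134209 , -0.01233053, -0.99347051]]), 't': array([-0.30856632,  0.56368956,  0.85568641])}
[ 0.465801   -0.29198635  0.91811313]
heater 0.71 [254.1, 251.5] 2564 [ 0.486 -0.255  0.   ]
dock 0.7 [292.1, 208.5] 1825 [ 0.589 -0.344  0.   ]
keeper 0.68 [295.4, 277.4] 228 [ 0.427 -0.352  0.   ]
keeper_peg 0.48 [254.1, 249.5] 2440 [ 0.491 -0.255  0.   ]
keeper_peg 0.47 [296.2, 277.3] 225 [ 0.427 -0.354  0.   ]
timer 0.83 [332.0, 246.5] 699 [ 0.5   -0.439  0.   ]
timer 0.47 [257.4, 248.6] 2514 [ 0.493 -0.263  0.   ]
petri 0.93 [216.9, 157.8] 1123 [ 0.711 -0.162  0.   ]
pen 0.85 [281.5, 177.9] 213 [ 0.663 -0.318  0.   ]
pen 0.19 [293.9, 208.3] 1893 [ 0.59  -0.348  0.   ]
```

View pics/topc.png

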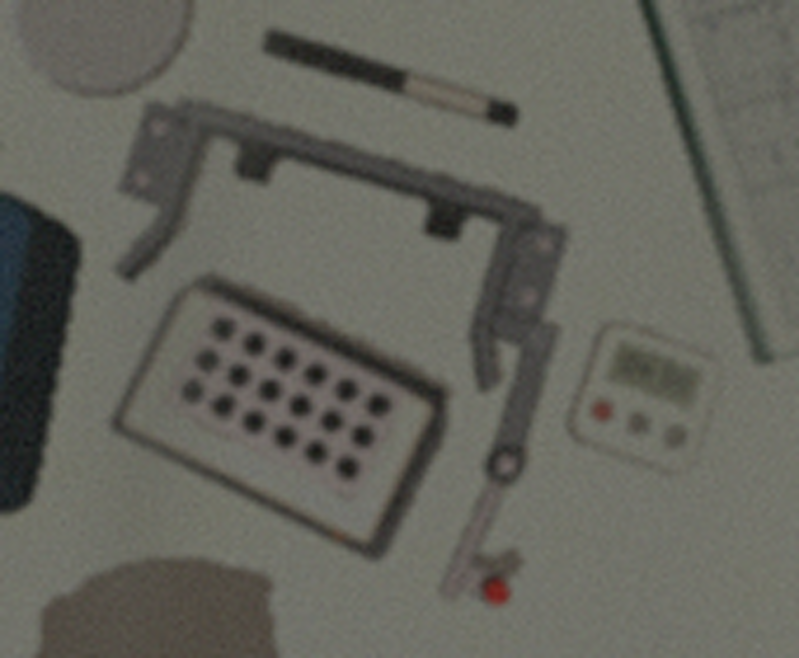

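```bash
python3 - <<'E'
from h import *
p=camera_params("top")
print({k:v for k,v in camera_params("wrist").items()})
f=lambda u,v,z:unproj((195+(u+.5)/4.7-.5,160+(v+.5)/4.7-.5),z,p)
for n,(u,v,z) in dict(nl=(115,425,.015),nr=(377,557,.015),fr=(445,392,.045),fl=(205,278,.045),piv=(505,463,.032),peg=(496,590,.069),bl=(258,180,.02),br=(440,237,.02),cheekLtip=(125,272,.032),cheekRtip=(488,387,.032),Lcr=(150,105,.032),Rcr=(565,230,.032)).items():
    print(n,f(u,v,z).round(4))
E
```

```text
{'fx': 313.51981633542215, 'fy': 313.51981633542215, 'cx': 280.28426065335424, 'cy': 202.82694273661482, 'R': array([[ 0.28932227, -0.95723106,  0.00115041],
       [-0.91964092, -0.2776268 ,  0.27781998],
       [-0.26561853, -0.08143747, -0.96063247]]), 't': array([-0.649518  , -0.02735548,  0.3930341 ])}
nl [ 0.4885 -0.1747  0.015 ]
nr [ 0.4255 -0.3041  0.015 ]
fr [ 0.505  -0.3354  0.045 ]
fl [ 0.5585 -0.2199  0.045 ]
piv [ 0.4716 -0.3652  0.032 ]
peg [ 0.4134 -0.3581  0.069 ]
bl [ 0.6104 -0.2432  0.02  ]
br [ 0.5828 -0.3338  0.02  ]
cheekLtip [ 0.5624 -0.1799  0.032 ]
cheekRtip [ 0.5082 -0.3569  0.032 ]
Lcr [ 0.6452 -0.1901  0.032 ]
Rcr [ 0.5854 -0.3945  0.032 ]
```

```bash
python3 -m pendant '[{"tx":0.027,"ty":0.046,"yaw":-0.8},{"tx":0.027,"ty":0.046,"yaw":-0.8},{"tx":0.027,"ty":0.046,"yaw":-0.8},{"tx":0.027,"ty":0.046,"yaw":-0.8},{"tx":0.027,"ty":0.046,"yaw":-0.2}]'; python3 -m pendant '[{"tx":0.027,"ty":0.046},{"tx":0.027,"ty":0.046},{"tx":0.027,"ty":0.046}]'
python3 - <<'E'
from h import *
s=read_state();print(s["clock"],s["position"],s["ee_rot"],s["joint_positions"])
cv2.imwrite("pics/w1.png",read_camera("wrist")[:,:,::-1])
cv2.imwrite("pics/s1.png",read_camera("scene")[:,:,::-1])
E
```

```text
0.55 [ 0.18886767 -0.62195676  0.20545203] [-8.99998091e+01  1.34616743e-03 -7.31099923e+01] [-8.30838837e+01  1.40426777e+01  8.92563246e+01 -4.64340937e-05
  7.67023565e+01 -9.97388069e+00]$[0]: bad value
$[0]: bad value
```

View pics/w1.png

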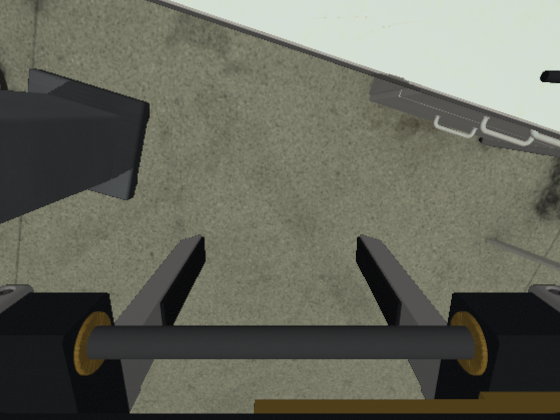

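View pics/s1.png

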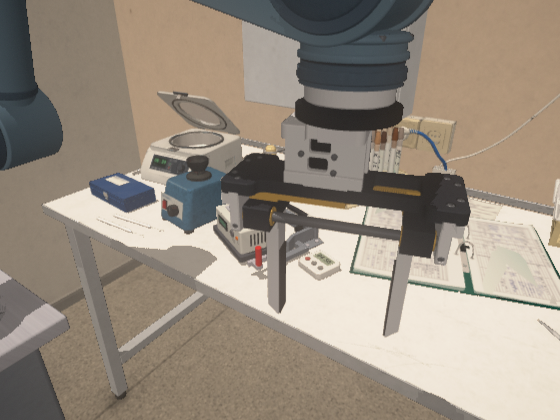

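```bash
python3 -m pendant '[{"gripper":1,"tx":0.027,"ty":0.046,"tz":0,"yaw":-0.8},{"gripper":1,"tx":0.027,"ty":0.046,"tz":0,"yaw":-0.8},{"gripper":1,"tx":0.027,"ty":0.046,"tz":0,"yaw":-0.8},{"gripper":1,"tx":0.027,"ty":0.046,"tz":0,"yaw":-0.8},{"gripper":1,"tx":0.027,"ty":0.046,"tz":0,"yaw":-0.2}]'; python3 -m pendant '[{"gripper":1,"tx":0.027,"ty":0.046,"tz":0,"yaw":0},{"gripper":1,"tx":0.027,"ty":0.046,"tz":0,"yaw":0},{"gripper":1,"tx":0.027,"ty":0.046,"tz":0,"yaw":0}]'
python3 - <<'E'
from h import *
s=read_state();print(s["clock"],s["position"],s["ee_rot"],s["joint_positions"])
cv2.imwrite("pics/w2.png",read_camera("wrist")[:,:,::-1])
cv2.imwrite("pics/s2.png",read_camera("scene")[:,:,::-1])
E
```

```text
clock: 1.27
position: [0.325, -0.3881, 0.2056]
ee_rot: [-89.9, -0.1, -108.6]
wrist_force: [0.6, 0.2, 0.9]
opening: 0.094
clock: 1.65
position: [0.4081, -0.2456, 0.2066]
ee_rot: [-89.8, -0.2, -108.7]
wrist_force: [-0.5, -0.7, 0.4]
opening: 0.0942
1.65 [ 0.40806654 -0.2455611   0.20659166] [ -89.78056076   -0.15152137 -108.69992212] [-4.46897471e+01 -1.03057145e+01  1.14098978e+02 -4.12724851e-02
  7.59430940e+01  6.40198173e+01]
```

View pics/w2.png

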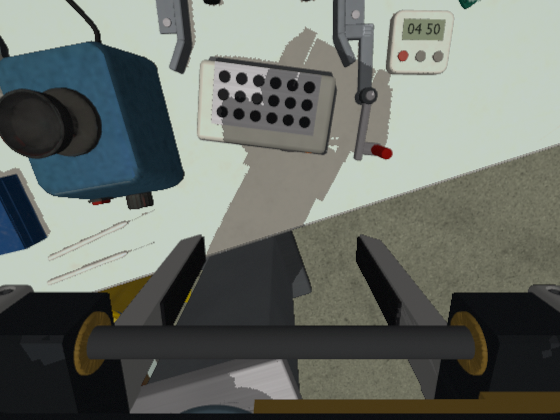

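View pics/s2.png

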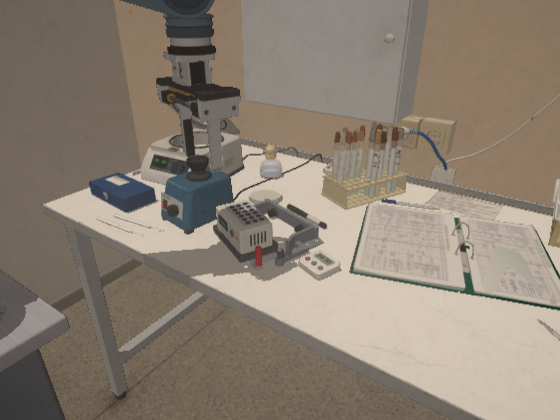

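```bash
python3 -m pendant '[{"gripper":1,"tx":0.03,"ty":-0.015,"tz":0.01,"yaw":0.1},{"gripper":1,"tx":0.03,"ty":-0.015,"tz":0.01,"yaw":0.1},{"gripper":1,"tx":0,"ty":0,"tz":0,"yaw":0}]'
python3 - <<'E'
from h import *
s=read_state();p=camera_params("wrist");im=read_camera("wrist")
print(s["clock"],s["position"],s["ee_rot"],s["joint_velocities"].round(1))
np.savez("w3.npz",im=im,**{k:np.array(v) for k,v in p.items()})
cv2.imwrite("pics/w3.png",crop(im,150,0,500,260,2.28)[:,:,::-1])
E
```

```text
clock: 2.12
position: [0.4698, -0.2745, 0.227]
ee_rot: [-89.8, -0.2, -106.2]
wrist_force: [0.1, -1.0, 0.7]
opening: 0.094
2.125 [ 0.46984243 -0.27453503  0.22699902] [ -89.80839434   -0.15153151 -106.18542434] [-0.4 -1.3  2.8 -0.3  0.7 -0.2]
```

View pics/w3.png

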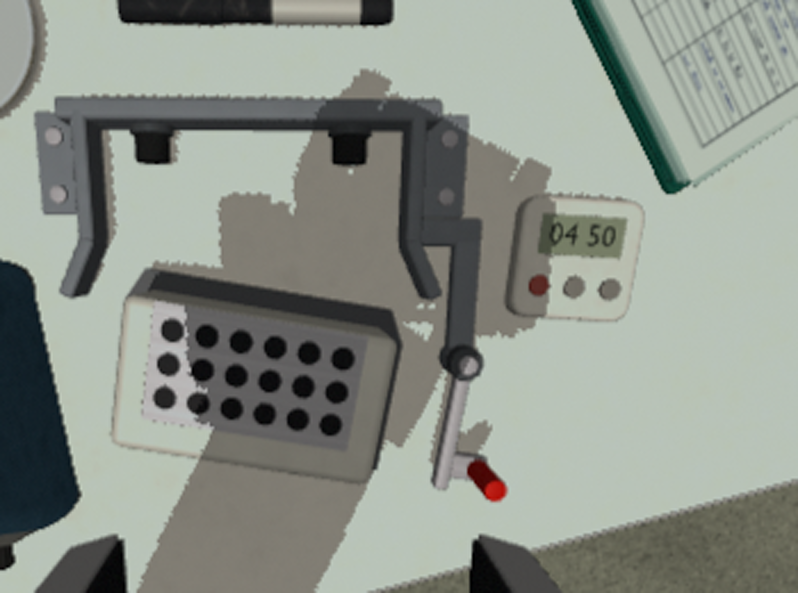

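```bash
cat >> h.py <<'E'
def loadw(f):
    d=np.load(f);return d["im"],{k:d[k] for k in("fx","fy","cx","cy","R","t")}
def overlay(im,p,box,k,H=None,D=None,K=None):
    u0,v0,u1,v1=box;c=crop(im,*box,k)[:,:,::-1].copy()
    def pl(P,col,closed=False):
        q=proj(P,p);q=(np.array(q)-[u0,v0]+.5)*k-.5
        cv2.polylines(c,[np.round(q*8).astype(np.int32)],closed,col,1,cv2.LINE_AA,3)
    if H is not None:
        sk=np.array([[-45,75],[-45,-75],[28,-75],[45,-66],[45,66],[28,75]])/1e3
        for z in(.007,.019): pl(W(H,np.c_[sk,np.full(6,z)]),(0,0,255),True)
    if D is not None:
        for z,col in((.0,(0,160,0)),(.032,(0,255,255))):
            for s in(1,-1):
                pl(W(D,np.array([[-.021,s*.092,z],[.006,s*.078,z],[.068,s*.078,z]])),col)
        for s in(1,-1):
            pl(W(D,np.array([[.045,s*.050-.009,.013],[.045,s*.05+.009,.013]])),(255,0,0))
        pl(W(D,np.array([[-.0545-.004,-.113,.032],[-.0545+.004,-.113,.032]])),(255,0,255))
    return c
E
python3 - <<'E'
from h import *
im,p=loadw("w3.npz")
f=lambda u,v,z:unproj((150+(u+.5)/2.28-.5,(v+.5)/2.28-.5),z,p).round(4)
print("C",-p["R"].T@p["t"])
w=[f(*q,.072) for q in((172,330),(343,358),(331,425),(165,398))];print(np.mean(w,0));a=w[0]-w[1];print(np.degrees(np.arctan2(-a[0],a[1])),np.linalg.norm(a))
a=(w[3]-w[2]);print(np.degrees(np.arctan2(-a[0],a[1])))
for n,(u,v,z) in dict(bl=(152,162,.013),br=(348,163,.013),Ltop=(92,240,.032),Lbot=(106,240,0),Rtop=(412,240,.032),Rbot=(401,240,0),Ltip=(86,296,0),Rtip=(424,298,0),rl=(152,269,.012),rr=(392,310,.012),piv=(463,362,.035),peg=(493,489,.069),pegb=(472,470,.04)).items(): print(n,f(u,v,z))
H=(.4975,-.259,np.radians(-26));D=(.5545,-.275,np.radians(-17))
cv2.imwrite("pics/o3.png",overlay(im,p,(150,0,500,260),2.28,H,D))
E
```

```text
C [ 0.547987   -0.29564201  0.40772457]
[ 0.501725 -0.261275  0.072   ]
-25.610209923205836 0.08050962675357527
-25.767111410379584
bl [ 0.6146 -0.2385  0.013 ]
br [ 0.586  -0.3349  0.013 ]
Ltop [ 0.5855 -0.2003  0.032 ]
Lbot [ 0.5865 -0.1995  0.    ]
Rtop [ 0.5405 -0.3544  0.032 ]
Rbot [ 0.5416 -0.3537  0.    ]
Ltip [ 0.5617 -0.1784  0.    ]
Rtip [ 0.5081 -0.3585  0.    ]
rl [ 0.5646 -0.2207  0.012 ]
rr [ 0.5079 -0.3385  0.012 ]
piv [ 0.4741 -0.3651  0.035 ]
peg [ 0.4148 -0.3592  0.069 ]
pegb [ 0.417  -0.3561  0.04  ]
```

View pics/o3.png

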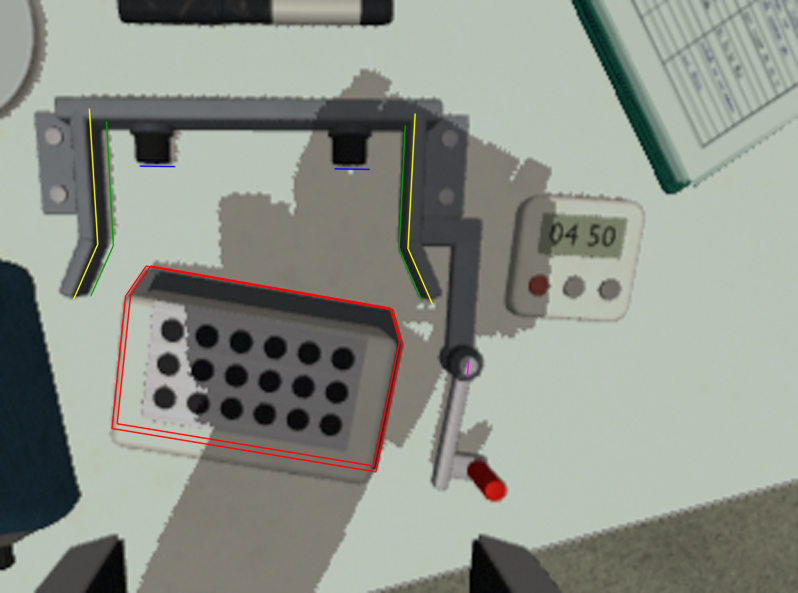

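```bash
cat >> h.py <<'E'
def R2(a): return np.array([[np.cos(a),-np.sin(a)],[np.sin(a),np.cos(a)]])
D0=(.5568,-.2742,np.radians(-16.5))
def rel(H,D=D0):
    d=R2(-D[2])@(np.array(H[:2])-D[:2]);return d[0]*1e3,d[1]*1e3,np.degrees(H[2]-D[2])
def pose(side,H,lead=6,gap=.0,yc=.066):
    """TCP xy, heading; side +1 left"""
    h=H[2]-side*np.radians(lead)
    P=np.array(H[:2])+R2(H[2])@np.array([-.045-gap,side*yc])
    return P-R2(h)@np.array([.008,side*.0595]),np.degrees(h)
def goto(side,H,lead=6,gap=.0,yc=.066):
    s=read_state();t,h=pose(side,H,lead,gap,yc)
    print("clock",s["clock"],"delta mm",((t-s["position"][:2])*1e3).round(1),"z",s["position"][2].round(4),"dyaw",round(h-90-s["ee_rot"][2],1))
def swing(side,H,deg,n,pv=.052,tcp=None):
    """rows for swing of deg in n rows; pivot at -side*pv"""
    s=read_state();t=s["position"][:2] if tcp is None else tcp
    pvw=np.array(H[:2])+R2(H[2])@np.array([0,-side*pv])
    a=-side*np.radians(deg)/n
    for i in range(n):
        t2=pvw+R2(a)@(t-pvw);print(i,((t2-t)*1e3).round(2),round(np.degrees(a)/10,3));t=t2
    o=pvw+R2(a*n)@(np.array(H[:2])-pvw);H2=(o[0],o[1],H[2]+a*n);print("end H",np.round(H2,4),"rel",np.round(rel(H2),1))
    return H2
E
python3 - <<'E'
from h import *
H=(.4957,-.2603,np.radians(-25.7));print(rel(H))
goto(-1,H,6,.02)
swing(-1,H,18,20,tcp=pose(-1,H)[0])
im,p=loadw("w3.npz")
f=lambda u,v,z:unproj((150+(u+.5)/2.28-.5,(v+.5)/2.28-.5),z,p).round(4)
for z in(0,.05,.1,.15):print(f(80,495,z),f(40,320,z))
E
```

```text
(np.float64(-62.53169909183112), np.float64(-4.025743246741764), np.float64(-9.200000000000001))
clock 2.175 delta mm [-47.8  41. ] z 0.2263 dyaw -3.5
0 [ 0.45 -1.24] 0.09
1 [ 0.47 -1.23] 0.09
2 [ 0.49 -1.23] 0.09
3 [ 0.51 -1.22] 0.09
4 [ 0.53 -1.21] 0.09
5 [ 0.55 -1.2 ] 0.09
6 [ 0.57 -1.19] 0.09
7 [ 0.58 -1.18] 0.09
8 [ 0.6  -1.17] 0.09
9 [ 0.62 -1.16] 0.09
10 [ 0.64 -1.15] 0.09
11 [ 0.66 -1.14] 0.09
12 [ 0.68 -1.13] 0.09
13 [ 0.69 -1.12] 0.09
14 [ 0.71 -1.11] 0.09
15 [ 0.73 -1.1 ] 0.09
16 [ 0.75 -1.09] 0.09
17 [ 0.76 -1.08] 0.09
18 [ 0.78 -1.07] 0.09
19 [ 0.8  -1.05] 0.09
end H [ 0.5113 -0.265  -0.1344] rel [-46.3  -4.1   8.8]
[ 0.4536 -0.1333  0.    ] [ 0.5567 -0.149   0.    ]
[ 0.4652 -0.1532  0.05  ] [ 0.5556 -0.167   0.05  ]
[ 0.4768 -0.1731  0.1   ] [ 0.5545 -0.185   0.1   ]
[ 0.4883 -0.193   0.15  ] [ 0.5535 -0.203   0.15  ]
```

```bash
python3 -m pendant '[{"gripper":1,"tx":-0.048,"ty":0.041,"tz":0,"yaw":-0.35},{"gripper":1,"tx":0,"ty":0,"tz":-0.05,"yaw":0},{"gripper":1,"tx":0,"ty":0,"tz":-0.06,"yaw":0},{"gripper":1,"tx":0,"ty":0,"tz":-0.05,"yaw":0},{"gripper":1,"tx":0,"ty":0,"tz":-0.02,"yaw":0}]'
python3 - <<'E'
from h import *
H=(.4957,-.2603,np.radians(-25.7))
goto(-1,H,6,.012)
cv2.imwrite("pics/s4.png",read_camera("scene")[:,:,::-1])
cv2.imwrite("pics/w4.png",read_camera("wrist")[:,:,::-1])
E
```

```text
clock: 2.8
position: [0.4148, -0.2323, 0.0443]
ee_rot: [-89.5, -0.3, -110.1]
wrist_force: [0.3, -0.5, 0.3]
opening: 0.0938
clock 2.8 delta mm [13.4 -4. ] z 0.0443 dyaw 0.4
```

View pics/s4.png

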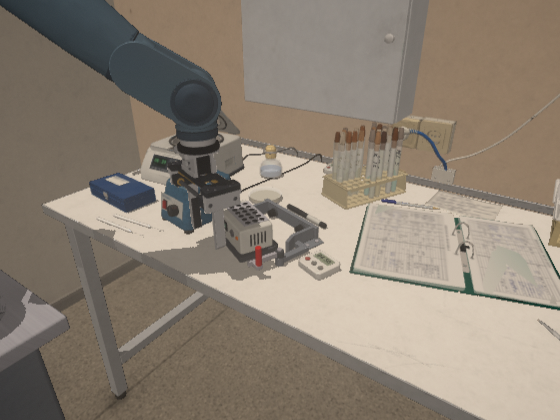

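View pics/w4.png

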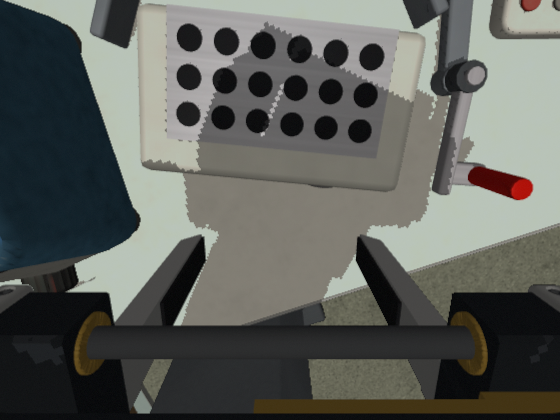

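```bash
python3 - <<'E'
from h import *
im,p=loadw("w3.npz");q=camera_params("wrist")
for z in np.arange(0,.13,.02):
    a=unproj((185,217),z,p);b=unproj((138,222),z,q);print(z.round(3),a[:2].round(4),b[:2].round(4))
E
python3 -m pendant '[{"gripper":1,"tx":0.006,"ty":-0.002,"tz":-0.016,"yaw":0},{"gripper":1,"tx":0,"ty":0,"tz":-0.016,"yaw":0},{"gripper":1,"tx":0,"ty":0,"tz":-0.002,"yaw":0}]'
```

```text
0.0 [ 0.4533 -0.1335] [ 0.454  -0.1307]
0.02 [ 0.4579 -0.1414] [ 0.4572 -0.142 ]
0.04 [ 0.4626 -0.1494] [ 0.4605 -0.1532]
0.06 [ 0.4672 -0.1573] [ 0.4638 -0.1645]
0.08 [ 0.4719 -0.1653] [ 0.467  -0.1758]
0.1 [ 0.4765 -0.1732] [ 0.4703 -0.1871]
0.12 [ 0.4812 -0.1812] [ 0.4736 -0.1983]
clock: 3.28
position: [0.4209, -0.2357, 0.0124]
ee_rot: [-89.4, -0.4, -110.2]
wrist_force: [1.1, -1.2, -0.4]
opening: 0.0937
```

```bash
python3 - <<'E'
from h import *
H=(.4957,-.2603,np.radians(-25.7))
goto(-1,H,6,.0)
E
python3 -m pendant '[{"gripper":1,"tx":0.004,"ty":-0.002,"tz":-0.003,"yaw":0},{"gripper":1,"tx":0.003,"ty":-0.0015,"tz":-0.001,"yaw":0},{"gripper":1,"tx":0.002,"ty":-0.001,"tz":0,"yaw":0}]'
```

```text
clock 3.275 delta mm [18.2 -5.8] z 0.0124 dyaw 0.5
clock: 3.65
position: [0.4312, -0.2414, 0.0098]
ee_rot: [-89.2, -0.5, -110.2]
wrist_force: [-0.7, -0.7, 0.0]
opening: 0.0939
```

```bash

python3 -m pendant '[{"gripper":1,"tx":0.003,"ty":0,"tz":0,"yaw":0},{"gripper":1,"tx":0.002,"ty":0,"tz":0,"yaw":0}]';python3 -m pendant '[{"gripper":1,"tx":0.0015,"ty":-0.0005,"tz":0,"yaw":0.05}]';python3 -m pendant '[{"gripper":1,"tx":0.0015,"ty":-0.0005,"tz":0,"yaw":0}]'
```

```text
clock: 3.9
position: [0.437, -0.2417, 0.0103]
ee_rot: [-89.2, -0.5, -110.2]
wrist_force: [-0.4, -0.0, -0.0]
opening: 0.094
clock: 4.03
position: [0.4379, -0.2419, 0.0101]
ee_rot: [-89.3, -0.5, -109.7]
wrist_force: [-5.6, 0.2, 1.5]
opening: 0.0941
clock: 4.15
position: [0.4381, -0.2415, 0.0096]
ee_rot: [-89.5, -0.4, -109.7]
wrist_force: [-6.6, 1.6, 3.4]
opening: 0.0941
```

```bash

python3 -m pendant '[{"gripper":1,"tx":0.0012,"ty":-0.0013,"tz":0.0006,"yaw":0.08},{"gripper":1,"tx":0.0012,"ty":-0.0013,"tz":0.0006,"yaw":0.1}]'; python3 -c "
from rig import *
s=read_state();print(s['wrist_force'],s['torque'])"
```

```text
clock: 4.4
position: [0.4365, -0.2411, 0.0091]
ee_rot: [-90.2, -0.2, -107.9]
wrist_force: [-7.6, 3.1, 2.9]
opening: 0.0939
[-7.64125749  3.09164743  2.94820605] [ 0.48784424  1.44763505 -0.4414085 ]
```

```bash

python3 -m pendant '[{"gripper":1,"tx":0.0022,"ty":-0.0014,"tz":0.001,"yaw":0.05}]';python3 -m pendant '[{"gripper":1,"tx":0.0025,"ty":-0.0015,"tz":0.001,"yaw":0.05}]';python3 -m pendant '[{"gripper":1,"tx":0.0025,"ty":-0.0015,"tz":0.001,"yaw":0.05}]'
```

```text
clock: 4.53
position: [0.4364, -0.2411, 0.0091]
ee_rot: [-90.6, -0.1, -107.4]
wrist_force: [-8.3, 1.5, 3.1]
opening: 0.0941
clock: 4.65
position: [0.4366, -0.2413, 0.0091]
ee_rot: [-91.0, -0.0, -106.9]
wrist_force: [-8.4, 2.3, 2.9]
opening: 0.0941
clock: 4.78
position: [0.4367, -0.2415, 0.0091]
ee_rot: [-91.3, 0.1, -106.4]
wrist_force: [-8.3, 0.8, 3.0]
opening: 0.0944
```

```bash

python3 -m pendant '[{"gripper":1,"tx":0.003,"ty":-0.0018,"tz":0.002,"yaw":0.1}]';python3 -m pendant '[{"gripper":1,"tx":0.0035,"ty":-0.002,"tz":0.0025,"yaw":0.1}]';python3 -m pendant '[{"gripper":1,"tx":0.0035,"ty":-0.002,"tz":0.002,"yaw":0.1}]'; python3 - <<'E'
from h import *
s=read_state();p=camera_params("wrist");im=read_camera("wrist")
np.savez("w5.npz",im=im,**{k:np.array(v) for k,v in p.items()})
cv2.imwrite("pics/w5.png",im[:,:,::-1])
E
```

```text
clock: 4.9
position: [0.4379, -0.2422, 0.01]
ee_rot: [-91.6, 0.2, -105.4]
wrist_force: [-3.7, -0.7, -0.8]
opening: 0.0942
clock: 5.03
position: [0.4403, -0.2434, 0.0117]
ee_rot: [-91.8, 0.2, -104.4]
wrist_force: [-4.2, 1.4, -1.3]
opening: 0.0941
clock: 5.15
position: [0.4433, -0.2451, 0.0134]
ee_rot: [-91.9, 0.3, -103.3]
wrist_force: [-3.3, 0.9, -0.5]
opening: 0.094
```

View pics/w5.png

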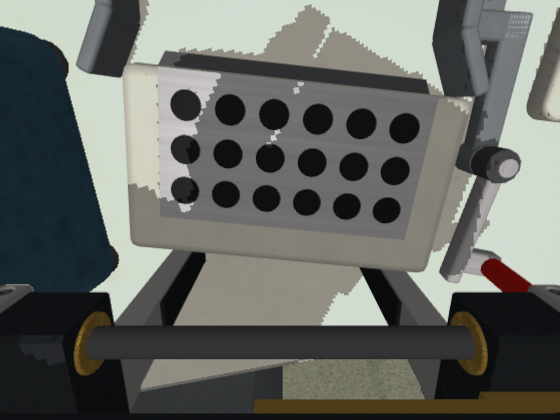

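```bash
cat >> h.py <<'E'
from scipy.optimize import least_squares
from scipy.spatial import cKDTree
gx,gy=np.meshgrid(np.array([-1,0,1])*.0161,np.arange(-2.5,3)*.0161,indexing="ij")
GRID=np.c_[gx.ravel(),gy.ravel(),np.full(18,.072)]
OFF=np.array([.0059,.0,0])
def blobs(im,p):
    g=cv2.cvtColor(im,cv2.COLOR_RGB2GRAY)
    m=(g<45).astype(np.uint8);n,l,st,ce=cv2.connectedComponentsWithStats(m)
    o=[]
    for i in range(1,n):
        w,h,a=st[i,2],st[i,3],st[i,4]
        if 40<a<1500 and .6<w/h<1.7 and a>.65*w*h: o.append(ce[i])
    return np.array(o)
def fitH(im,p,H0,verbose=True):
    b=blobs(im,p)
    X=np.array([unproj(q,.072,p)[:2] for q in b])
    H=np.array(H0,float)
    for it in range(8):
        G=W(H,GRID+OFF)[:,:2];d,j=cKDTree(X).query(G);ok=d<(.012 if it<3 else .005)
        f=lambda q:(W(q,(GRID+OFF)[ok])[:,:2]-X[j[ok]]).ravel()*1e3
        r=least_squares(f,H,x_scale=[.01,.01,.1]);H=r.x
    if verbose: print("fit n",ok.sum(),"rms mm",np.sqrt(np.mean(r.fun**2)).round(2),"H",H.round(4),"rel",np.round(rel(H),1))
    return H
def snap(name,H0):
    p=camera_params("wrist");im=read_camera("wrist")
    np.savez(name+".npz",im=im,**{k:np.array(v) for k,v in p.items()})
    return im,p,fitH(im,p,H0)
E
python3 - <<'E'
from h import *
im,p=loadw("w3.npz");H=fitH(im,p,(.4957,-.2603,np.radians(-25.7)))
cv2.imwrite("pics/o3b.png",overlay(im,p,(150,0,500,260),2.28,H,D0))
im,p=loadw("w5.npz");H=fitH(im,p,(.50,-.2603,np.radians(-22)))
cv2.imwrite("pics/o5.png",overlay(im,p,(0,0,560,420),1.4,H,D0))
E
```

```text
fit n 18 rms mm 0.14 H [ 0.4964 -0.2584 -0.4471] rel [-62.4  -2.   -9.1]
fit n 18 rms mm 0.05 H [ 0.5011 -0.2615 -0.3356] rel [-57.   -3.7  -2.7]
```

View pics/o3b.png

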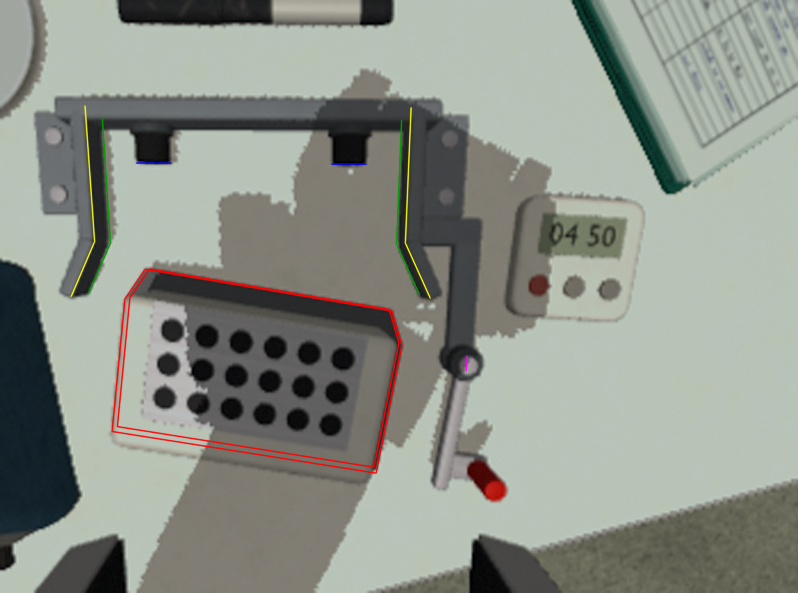

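View pics/o5.png

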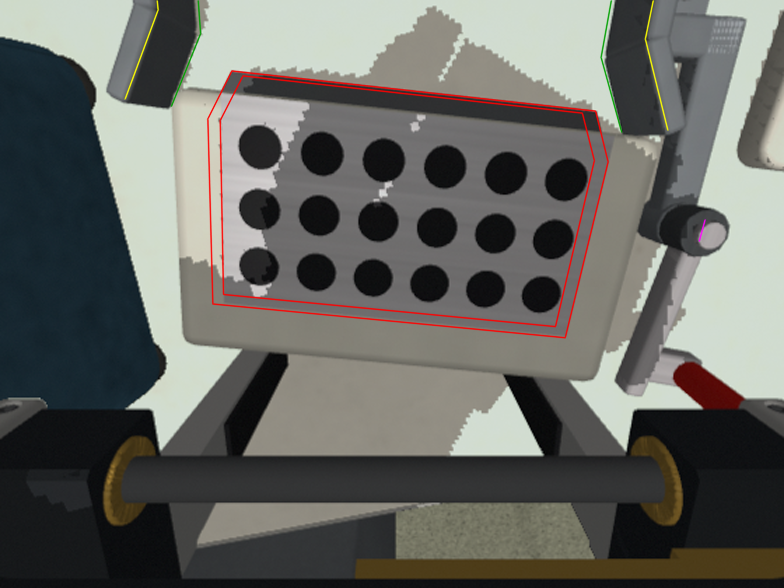

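```bash
cat >> h.py <<'E'
def contact(H):
    s=read_state();h=np.radians(s["ee_rot"][2]+90)
    print("F",s["wrist_force"].round(1),"z",(s["position"][2]*1e3).round(1),"lead",round(np.degrees(h-H[2]),1))
    for n,sd in(("L",1),("R",-1)):
        P=s["position"][:2]+R2(h)@np.array([.008,sd*.0595]);print(n,((R2(-H[2])@(P-np.array(H[:2])))*1e3).round(1))
E
python3 - <<'E'
from h import *
H=(.5011,-.2615,-.3356);contact(H);swing(-1,H,9,5)
E
```

```text
F [-3.1  0.6  0.2] z 13.8 lead 5.9
L [-57.2  56.3]
R [-45.  -62.1]
0 [ 1.08 -2.31] 0.18
1 [ 1.15 -2.28] 0.18
2 [ 1.22 -2.24] 0.18
3 [ 1.29 -2.2 ] 0.18
4 [ 1.36 -2.16] 0.18
end H [ 0.509  -0.2636 -0.1785] rel [-48.9  -3.4   6.3]
```

```bash

python3 -m pendant '[{"gripper":1,"tx":0.0025,"ty":-0.0026,"tz":0.0006,"yaw":0.16},{"gripper":1,"tx":0.0025,"ty":-0.0026,"tz":0.0006,"yaw":0.16}]';python3 -m pendant '[{"gripper":1,"tx":0.0025,"ty":-0.0026,"tz":0.0006,"yaw":0.16}]';python3 -m pendant '[{"gripper":1,"tx":0.0025,"ty":-0.0026,"tz":0.0006,"yaw":0.16}]'; python3 - <<'E'
from h import *
im,p,H=snap("w6",(.506,-.2625,-.25));contact(H)
E
```

```text
clock: 5.45
position: [0.4487, -0.2509, 0.0148]
ee_rot: [-91.9, 0.3, -99.9]
wrist_force: [-4.4, 0.1, 0.1]
opening: 0.0939
clock: 5.58
position: [0.4513, -0.2537, 0.0154]
ee_rot: [-91.9, 0.2, -98.2]
wrist_force: [-5.1, 0.0, -0.6]
opening: 0.0939
clock: 5.7
position: [0.454, -0.2566, 0.016]
ee_rot: [-91.9, 0.2, -96.5]
wrist_force: [-4.3, 0.2, -0.2]
opening: 0.0935
fit n 18 rms mm 0.06 H [ 0.5095 -0.2667 -0.1443] rel [-47.4  -6.2   8.2]
F [-1.2  0.5 -0.5] z 16.3 lead 1.8
L [-49.5  61.3]
R [-45.8 -57.6]
```

```bash
python3 - <<'E'
from h import *
H=(.5095,-.2667,-.1443);goto(1,H,7,.006);goto(1,H,7,.0);swing(1,H,6,4,tcp=pose(1,H,7)[0])
E
```

```text
clock 5.75 delta mm [-9.6  7.7] z 0.0163 dyaw -8.8
clock 5.75 delta mm [-3.6  6.9] z 0.0163 dyaw -8.8
0 [1.8  1.31] -0.15
1 [1.83 1.26] -0.15
2 [1.86 1.21] -0.15
3 [1.89 1.17] -0.15
end H [ 0.5148 -0.2678 -0.249 ] rel [-42.1  -5.7   2.2]
```

```bash

python3 -m pendant '[{"gripper":1,"tx":-0.012,"ty":0.003,"tz":-0.002,"yaw":-0.1},{"gripper":1,"tx":0.0,"ty":0.005,"tz":-0.004,"yaw":-0.8},{"gripper":1,"tx":0.002,"ty":0,"tz":0,"yaw":0}]';python3 - <<'E'
from h import *
H=(.5095,-.2667,-.1443);contact(H);goto(1,H,7,.0)
E
```

```text
clock: 6.12
position: [0.4469, -0.2505, 0.0121]
ee_rot: [-91.3, 0.0, -105.7]
wrist_force: [0.3, -0.5, -0.4]
opening: 0.0941
F [ 0.3 -0.5 -0.4] z 12.1 lead -7.4
L [-48.6  65. ]
R [-64. -53.]
clock 6.125 delta mm [4.2 0.3] z 0.0121 dyaw 0.4
```

```bash

python3 -m pendant '[{"gripper":1,"tx":0.002,"ty":0,"tz":-0.002,"yaw":0},{"gripper":1,"tx":0.003,"ty":0.0008,"tz":0.001,"yaw":-0.05}]';python3 -m pendant '[{"gripper":1,"tx":0.003,"ty":0.0008,"tz":0.0015,"yaw":-0.1}]';python3 -m pendant '[{"gripper":1,"tx":0.003,"ty":0.001,"tz":0.0015,"yaw":-0.12}]'
```

```text
clock: 6.38
position: [0.4512, -0.2496, 0.0111]
ee_rot: [-91.4, 0.0, -106.0]
wrist_force: [-3.7, 0.8, -1.2]
opening: 0.0938
clock: 6.5
position: [0.4536, -0.2482, 0.0122]
ee_rot: [-91.5, 0.0, -107.0]
wrist_force: [-3.9, -0.2, -0.7]
opening: 0.0942
clock: 6.62
position: [0.4562, -0.2467, 0.0133]
ee_rot: [-91.6, 0.1, -108.2]
wrist_force: [-3.9, 1.0, -0.7]
opening: 0.0937
```

```bash
python3 - <<'E'
from h import *
im,p,H=snap("w7",(.5145,-.267,-.23));contact(H)
E
```

```text
fit n 18 rms mm 0.04 H [ 0.5138 -0.2663 -0.2115] rel [-43.4  -4.6   4.4]
F [-2.5  1.9  0.4] z 13.6 lead -6.2
L [-45.5  65.5]
R [-58.3 -52.8]
```

```bash

python3 -m pendant '[{"gripper":1,"tx":0.003,"ty":0.001,"tz":0.0008,"yaw":-0.14},{"gripper":1,"tx":0.003,"ty":0.001,"tz":0.0008,"yaw":-0.14}]'; python3 - <<'E'
from h import *
im,p,H=snap("w8",(.517,-.267,-.25));contact(H);goto(-1,H,7,0);goto(-1,H,7,0.008);swing(-1,H,7,4,tcp=pose(-1,H,7)[0])
E
```

```text
clock: 6.92
position: [0.4626, -0.2439, 0.0148]
ee_rot: [-91.7, 0.1, -111.2]
wrist_force: [-3.5, 0.6, -0.5]
opening: 0.094
fit n 18 rms mm 0.05 H [ 0.5176 -0.266  -0.2862] rel [-39.9  -3.3   0.1]
F [-3.2  1.6 -0.2] z 15.1 lead -4.9
L [-45.5  64.3]
R [-55.6 -54.2]
clock 6.975 delta mm [ -5.5 -12.6] z 0.0151 dyaw 11.9
clock 6.975 delta mm [-13.1 -10.4] z 0.0151 dyaw 11.9
0 [ 1.27 -2.26] 0.175
1 [ 1.34 -2.22] 0.175
2 [ 1.41 -2.18] 0.175
3 [ 1.47 -2.14] 0.175
end H [ 0.5238 -0.2674 -0.164 ] rel [-33.5  -2.9   7.1]
```

```bash

python3 -m pendant '[{"gripper":1,"tx":-0.013,"ty":-0.002,"tz":-0.002,"yaw":0.2},{"gripper":1,"tx":0.0,"ty":-0.008,"tz":-0.003,"yaw":1},{"gripper":1,"tx":0.002,"ty":0,"tz":0,"yaw":0}]';python3 - <<'E'
from h import *
H=(.5176,-.266,-.2862);contact(H);goto(-1,H,7,.0)
E
```

```text
clock: 7.35
position: [0.4565, -0.257, 0.0127]
ee_rot: [-90.9, -0.1, -99.2]
wrist_force: [-5.3, -1.3, 0.4]
opening: 0.0939
F [-5.3 -1.3  0.4] z 12.7 lead 7.2
L [-60.6  51.4]
R [-45.8 -66.7]
clock 7.35 delta mm [1.1 0.4] z 0.0127 dyaw -0.2
```

```bash

python3 -m pendant '[{"gripper":1,"tx":0.003,"ty":-0.0014,"tz":0.0008,"yaw":0.14}]';python3 -m pendant '[{"gripper":1,"tx":0.003,"ty":-0.0016,"tz":0.0008,"yaw":0.14}]';python3 -m pendant '[{"gripper":1,"tx":0.003,"ty":-0.0016,"tz":0.0008,"yaw":0.14}]'; python3 - <<'E'
from h import *
im,p,H=snap("w9",(.522,-.267,-.2));contact(H)
E
```

```text
clock: 7.48
position: [0.4589, -0.2581, 0.0133]
ee_rot: [-91.0, -0.1, -98.0]
wrist_force: [-4.6, 0.2, -0.7]
opening: 0.0941
clock: 7.6
position: [0.4613, -0.2595, 0.0139]
ee_rot: [-91.1, -0.0, -96.7]
wrist_force: [-5.9, -0.1, -1.0]
opening: 0.0941
clock: 7.72
position: [0.4637, -0.2608, 0.0143]
ee_rot: [-91.3, 0.0, -95.4]
wrist_force: [-5.7, -0.8, -1.1]
opening: 0.0938
fit n 18 rms mm 0.06 H [ 0.5228 -0.2686 -0.1867] rel [-34.2  -4.3   5.8]
F [-3.4 -0.6 -0.8] z 14.6 lead 5.4
L [-56.4  56.6]
R [-45.3 -61.9]
```

```bash
python3 - <<'E'
from h import *
im,p=loadw("w9.npz");H=fitH(im,p,(.522,-.267,-.2))
cv2.imwrite("pics/o9.png",overlay(im,p,(0,0,560,420),1.4,H,D0))
goto(1,H,7,.008);goto(1,H,7,0)
E
```

```text
fit n 18 rms mm 0.06 H [ 0.5228 -0.2686 -0.1867] rel [-34.2  -4.3   5.8]
clock 7.775 delta mm [-7.1 12.9] z 0.0146 dyaw -12.4
clock 7.775 delta mm [ 0.7 11.4] z 0.0146 dyaw -12.4
```

View pics/o9.png

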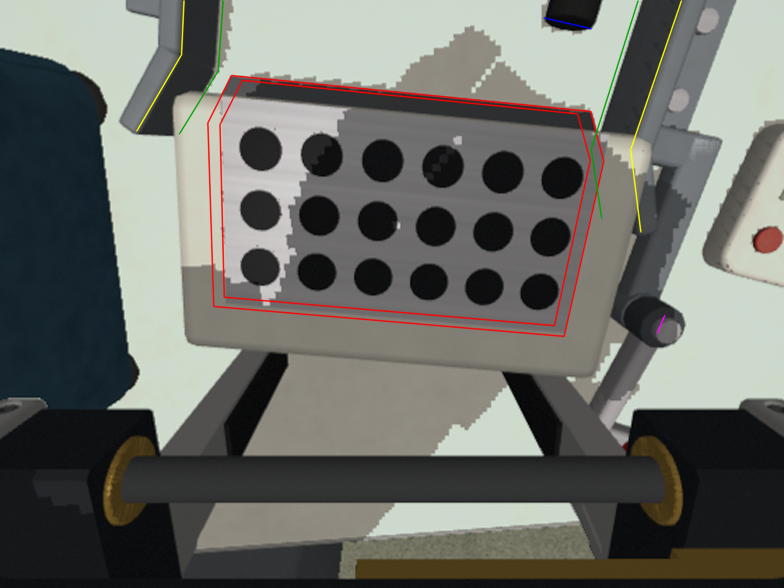

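```bash

python3 -m pendant '[{"gripper":1,"tx":-0.011,"ty":0.004,"tz":-0.002,"yaw":-0.3},{"gripper":1,"tx":0.001,"ty":0.007,"tz":-0.003,"yaw":-0.95},{"gripper":1,"tx":0.004,"ty":0.001,"tz":-0.0005,"yaw":0}]';python3 -m pendant '[{"gripper":1,"tx":0.004,"ty":0.0003,"tz":0.0005,"yaw":0}]';python3 - <<'E'
from h import *
H=(.5228,-.2686,-.1867);contact(H);goto(1,H,7,.0)
E
```

```text
clock: 8.15
position: [0.4621, -0.2503, 0.0109]
ee_rot: [-90.7, -0.1, -108.4]
wrist_force: [0.1, -0.2, -0.4]
opening: 0.094
clock: 8.28
position: [0.4659, -0.2497, 0.0112]
ee_rot: [-90.8, -0.1, -108.2]
wrist_force: [-4.0, 1.0, -0.4]
opening: 0.0938
F [-4.   1.  -0.4] z 11.2 lead -7.5
L [-43.7  66. ]
R [-59.2 -52. ]
clock 8.275 delta mm [-0.8  0. ] z 0.0112 dyaw 0.5
```

```bash

python3 -m pendant '[{"gripper":1,"tx":0.003,"ty":0.001,"tz":0.001,"yaw":-0.12}]';python3 -m pendant '[{"gripper":1,"tx":0.003,"ty":0.001,"tz":0.001,"yaw":-0.12}]'; python3 - <<'E'
from h import *
im,p,H=snap("w10",(.527,-.267,-.25));contact(H)
E
```

```text
clock: 8.4
position: [0.4686, -0.2482, 0.0119]
ee_rot: [-90.9, -0.1, -109.4]
wrist_force: [-3.0, 1.0, -0.4]
opening: 0.0939
clock: 8.52
position: [0.4713, -0.2467, 0.0125]
ee_rot: [-91.0, -0.1, -110.6]
wrist_force: [-3.5, 0.6, -1.8]
opening: 0.0943
fit n 18 rms mm 0.05 H [ 0.5276 -0.2683 -0.2648] rel [-29.7  -2.7   1.3]
F [-3.   1.7 -0.1] z 12.8 lead -5.5
L [-45.7  64.7]
R [-57.1 -53.8]
```

```bash

python3 -m pendant '[{"gripper":1,"tx":-0.013,"ty":-0.002,"tz":-0.002,"yaw":0.25},{"gripper":1,"tx":0.0,"ty":-0.009,"tz":-0.001,"yaw":1},{"gripper":1,"tx":0.002,"ty":0,"tz":0,"yaw":0}]';python3 - <<'E'
from h import *
H=(.5276,-.2683,-.2648);contact(H);goto(-1,H,7,.0);swing(-1,H,4,3,tcp=pose(-1,H,7)[0])
E
```

```text
clock: 8.95
position: [0.465, -0.2604, 0.0121]
ee_rot: [-90.3, -0.3, -98.0]
wrist_force: [-0.6, -0.8, 0.6]
opening: 0.094
F [-0.6 -0.8  0.6] z 12.1 lead 7.1
L [-62.   51.3]
R [-47.2 -66.8]
clock 8.95 delta mm [2.5 0.2] z 0.0121 dyaw -0.1
0 [ 1.   -1.71] 0.133
1 [ 1.04 -1.68] 0.133
2 [ 1.08 -1.66] 0.133
end H [ 0.5311 -0.2691 -0.195 ] rel [-26.   -2.4   5.3]
```

```bash

python3 -m pendant '[{"gripper":1,"tx":0.003,"ty":-0.0005,"tz":0,"yaw":0}]';python3 -m pendant '[{"gripper":1,"tx":0.003,"ty":-0.001,"tz":0.001,"yaw":0.12}]';python3 -m pendant '[{"gripper":1,"tx":0.003,"ty":-0.001,"tz":0.001,"yaw":0.12}]'; python3 - <<'E'
from h import *
im,p,H=snap("w11",(.531,-.269,-.2));contact(H)
E
```

```text
clock: 9.07
position: [0.4674, -0.2609, 0.0121]
ee_rot: [-90.4, -0.3, -98.2]
wrist_force: [-6.6, -1.0, 1.1]
opening: 0.0939
clock: 9.2
position: [0.4693, -0.2613, 0.0126]
ee_rot: [-90.6, -0.2, -97.1]
wrist_force: [-5.2, 0.9, -0.0]
opening: 0.0938
clock: 9.32
position: [0.4711, -0.2618, 0.0129]
ee_rot: [-90.8, -0.2, -96.1]
wrist_force: [-5.1, -0.7, 0.7]
opening: 0.0943
fit n 18 rms mm 0.06 H [ 0.5308 -0.2694 -0.2088] rel [-26.3  -2.7   4.5]
F [-3.6 -0.3 -0.8] z 13.1 lead 5.9
L [-57.7  55.1]
R [-45.4 -63.3]
```

```bash

python3 -m pendant '[{"gripper":1,"tx":-0.012,"ty":0.004,"tz":-0.002,"yaw":-0.3},{"gripper":1,"tx":0.001,"ty":0.007,"tz":-0.001,"yaw":-0.97},{"gripper":1,"tx":0.004,"ty":0.001,"tz":0,"yaw":0}]';python3 - <<'E'
from h import *
H=(.5308,-.2694,-.2088);contact(H);goto(1,H,7,.0)
E
```

```text
clock: 9.75
position: [0.4668, -0.2501, 0.0109]
ee_rot: [-90.4, -0.2, -109.4]
wrist_force: [-0.2, -0.6, 0.3]
opening: 0.0941
F [-0.2 -0.6  0.3] z 10.9 lead -7.4
L [-51.   63.6]
R [-66.3 -54.4]
clock 9.75 delta mm [6.7 0.9] z 0.0109 dyaw 0.4
```

```bash

python3 -m pendant '[{"gripper":1,"tx":0.004,"ty":0.0008,"tz":0,"yaw":0},{"gripper":1,"tx":0.003,"ty":0.0005,"tz":0.0005,"yaw":0}]';python3 -m pendant '[{"gripper":1,"tx":0.003,"ty":0.001,"tz":0.001,"yaw":-0.12}]';python3 -m pendant '[{"gripper":1,"tx":0.003,"ty":0.001,"tz":0.001,"yaw":-0.12}]'; python3 - <<'E'
from h import *
im,p,H=snap("w12",(.535,-.269,-.27));contact(H)
E
```

```text
clock: 10.0
position: [0.4742, -0.2488, 0.0115]
ee_rot: [-90.5, -0.3, -109.1]
wrist_force: [-3.5, -0.4, -0.9]
opening: 0.0937
clock: 10.12
position: [0.4766, -0.2472, 0.0118]
ee_rot: [-90.7, -0.2, -110.3]
wrist_force: [-3.3, 1.0, -0.3]
opening: 0.0946
clock: 10.25
position: [0.4791, -0.2456, 0.0124]
ee_rot: [-90.8, -0.2, -111.6]
wrist_force: [-2.9, 1.1, -1.0]
opening: 0.0938
fit n 18 rms mm 0.04 H [ 0.5349 -0.2692 -0.2783] rel [-22.4  -1.4   0.6]
F [-2.   1.9 -0.2] z 12.6 lead -5.7
L [-45.8  65.8]
R [-57.6 -52.6]
```

```bash

python3 -m pendant '[{"gripper":1,"tx":-0.013,"ty":-0.002,"tz":-0.001,"yaw":0.25},{"gripper":1,"tx":0.0,"ty":-0.009,"tz":-0.001,"yaw":1},{"gripper":1,"tx":0.003,"ty":-0.001,"tz":0,"yaw":0}]';python3 - <<'E'
from h import *
H=(.5349,-.2692,-.2783);contact(H);goto(-1,H,7,.0)
E
```

```text
clock: 10.68
position: [0.4733, -0.2596, 0.0126]
ee_rot: [-90.2, -0.3, -99.0]
wrist_force: [0.0, -0.2, -0.0]
opening: 0.094
F [ 0.  -0.2 -0. ] z 12.6 lead 6.9
L [-61.1  52.4]
R [-46.8 -65.8]
clock 10.675 delta mm [ 1.5 -0.7] z 0.0126 dyaw 0.1
```

```bash

python3 -m pendant '[{"gripper":1,"tx":0.003,"ty":-0.0012,"tz":0,"yaw":0}]';python3 -m pendant '[{"gripper":1,"tx":0.003,"ty":-0.001,"tz":0.001,"yaw":0.12}]'; python3 - <<'E'
from h import *
im,p,H=snap("w13",(.537,-.269,-.25));contact(H)
cv2.imwrite("pics/o13.png",overlay(im,p,(0,0,560,420),1.4,H,D0))
E
```

```text
clock: 10.8
position: [0.4755, -0.2604, 0.0125]
ee_rot: [-90.3, -0.3, -99.2]
wrist_force: [-8.1, -0.1, 3.0]
opening: 0.0937
clock: 10.92
position: [0.4772, -0.2609, 0.0129]
ee_rot: [-90.6, -0.2, -98.2]
wrist_force: [-6.2, -0.4, 0.1]
opening: 0.0937
fit n 18 rms mm 0.06 H [ 0.537  -0.2692 -0.248 ] rel [-20.3  -0.8   2.3]
F [-3.8  0.2 -0.3] z 13.0 lead 6.1
L [-57.8  53.4]
R [-45.2 -64.9]
```

View pics/o13.png

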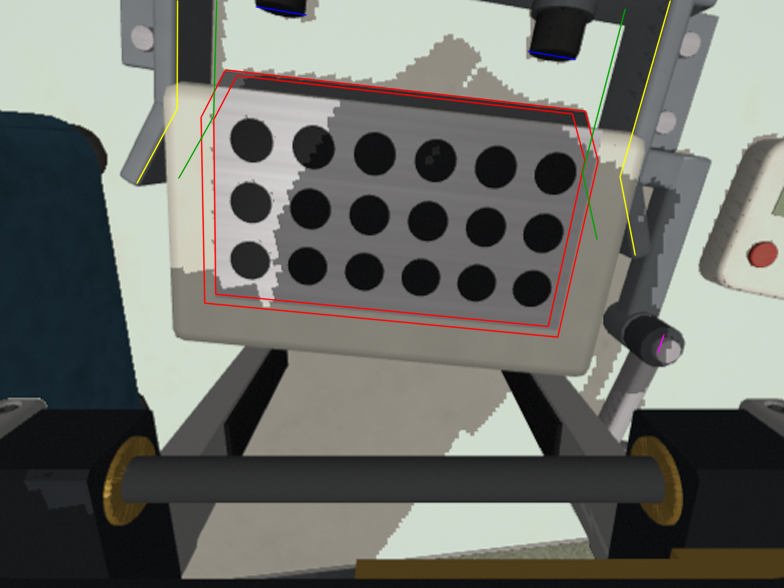

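```bash

python3 -m pendant '[{"gripper":1,"tx":0.0025,"ty":-0.001,"tz":0.0005,"yaw":0.1}]'; python3 - <<'E'
from h import *
H=(.538,-.2694,-.23);contact(H);goto(1,H,7,.0)
E
python3 -m pendant '[{"gripper":1,"tx":-0.012,"ty":0.004,"tz":-0.002,"yaw":-0.3},{"gripper":1,"tx":0.001,"ty":0.008,"tz":-0.001,"yaw":-0.97},{"gripper":1,"tx":0.004,"ty":0.001,"tz":0,"yaw":0}]';python3 - <<'E'
from h import *
im,p,H=snap("w14",(.538,-.2694,-.23));contact(H);goto(1,H,7,.0)
E
```

```text
clock: 11.1
position: [0.479, -0.2616, 0.013]
ee_rot: [-90.7, -0.2, -97.2]
wrist_force: [-6.6, -1.8, 0.4]
opening: 0.094
F [-6.6 -1.8  0.4] z 13.0 lead 5.9
L [-57.4  54.1]
R [-45.1 -64.2]
clock 11.1 delta mm [ 2.2 13.7] z 0.013 dyaw -12.9
clock: 11.48
position: [0.4744, -0.2491, 0.0108]
ee_rot: [-90.4, -0.2, -110.5]
wrist_force: [-0.3, -0.0, 0.5]
opening: 0.0939
fit n 18 rms mm 0.05 H [ 0.5385 -0.2694 -0.2177] rel [-18.9  -0.6   4. ]
F [ 1.3  0.3 -0.1] z 11.1 lead -8.0
L [-50.1  63.7]
R [-66.7 -54.2]
clock 11.525 delta mm [6.4 0.7] z 0.0111 dyaw 1.0
```

```bash

python3 -m pendant '[{"gripper":1,"tx":0.004,"ty":0.001,"tz":0,"yaw":0},{"gripper":1,"tx":0.003,"ty":0.0008,"tz":0.0005,"yaw":0}]';python3 -m pendant '[{"gripper":1,"tx":0.003,"ty":0.0006,"tz":0.0008,"yaw":-0.12}]';python3 -m pendant '[{"gripper":1,"tx":0.003,"ty":0.0006,"tz":0.0008,"yaw":-0.12}]';python3 -m pendant '[{"gripper":1,"tx":0.003,"ty":0.0006,"tz":0.0006,"yaw":-0.12}]'; python3 - <<'E'
from h import *
im,p,H=snap("w15",(.543,-.269,-.29));contact(H)
E
```

```text
clock: 11.78
position: [0.482, -0.2477, 0.0115]
ee_rot: [-90.4, -0.3, -110.3]
wrist_force: [-3.4, -0.5, -0.6]
opening: 0.0938
clock: 11.9
position: [0.4843, -0.2464, 0.0116]
ee_rot: [-90.6, -0.3, -111.5]
wrist_force: [-3.1, 0.9, -1.1]
opening: 0.094
clock: 12.02
position: [0.4867, -0.245, 0.0118]
ee_rot: [-90.7, -0.2, -112.8]
wrist_force: [-3.5, 1.0, -0.8]
opening: 0.0944
clock: 12.15
position: [0.4894, -0.2438, 0.012]
ee_rot: [-90.8, -0.2, -114.0]
wrist_force: [-3.8, 1.3, -1.4]
opening: 0.0939
fit n 18 rms mm 0.05 H [ 0.5441 -0.2691 -0.324 ] rel [-13.6   1.3  -2.1]
F [-2.   1.4 -0.5] z 12.2 lead -5.5
L [-45.7  65.1]
R [-57.1 -53.3]
```

```bash

python3 -m pendant '[{"gripper":1,"tx":-0.013,"ty":-0.002,"tz":-0.001,"yaw":0.25},{"gripper":1,"tx":0.0,"ty":-0.010,"tz":0,"yaw":1},{"gripper":1,"tx":0.003,"ty":-0.001,"tz":0,"yaw":0}]';python3 - <<'E'
from h import *
H=(.5441,-.2691,-.324);contact(H);goto(-1,H,7,.0)
E
```

```text
clock: 12.58
position: [0.4834, -0.2595, 0.0136]
ee_rot: [-90.2, -0.3, -101.5]
wrist_force: [-6.5, -0.7, 2.1]
opening: 0.0939
F [-6.5 -0.7  2.1] z 13.6 lead 7.1
L [-60.   49.8]
R [-45.3 -68.3]
clock 12.575 delta mm [1.1 2.1] z 0.0136 dyaw -0.1
```

```bash

python3 -m pendant '[{"gripper":1,"tx":0.003,"ty":-0.0008,"tz":0.0006,"yaw":0.1}]';python3 -m pendant '[{"gripper":1,"tx":0.003,"ty":-0.0008,"tz":0.0006,"yaw":0.12}]';python3 -m pendant '[{"gripper":1,"tx":0.003,"ty":-0.001,"tz":0.0005,"yaw":0.12}]'; python3 - <<'E'
from h import *
im,p,H=snap("w16",(.547,-.269,-.26));contact(H)
E
```

```text
clock: 12.7
position: [0.4855, -0.2602, 0.0139]
ee_rot: [-90.4, -0.3, -100.7]
wrist_force: [-4.4, 0.0, -0.6]
opening: 0.0941
clock: 12.82
position: [0.4876, -0.2608, 0.0141]
ee_rot: [-90.5, -0.3, -99.7]
wrist_force: [-7.4, 0.3, 0.6]
opening: 0.0937
clock: 12.95
position: [0.4895, -0.2616, 0.0142]
ee_rot: [-90.7, -0.3, -98.7]
wrist_force: [-5.9, -1.5, 0.6]
opening: 0.0943
fit n 18 rms mm 0.06 H [ 0.5486 -0.2702 -0.2472] rel [-9.   1.5  2.3]
F [-4.4 -0.5 -0.5] z 14.3 lead 5.5
L [-56.5  53.9]
R [-45.1 -64.5]
```

```bash

python3 -m pendant '[{"gripper":1,"tx":-0.012,"ty":0.004,"tz":-0.002,"yaw":-0.3},{"gripper":1,"tx":0.001,"ty":0.008,"tz":-0.002,"yaw":-0.97},{"gripper":1,"tx":0.004,"ty":0.001,"tz":0,"yaw":0}]';python3 - <<'E'
from h import *
im,p,H=snap("w17",(.5486,-.2702,-.2472));contact(H);goto(1,H,7,.0)
cv2.imwrite("pics/o17.png",overlay(im,p,(0,0,560,420),1.4,H,D0))
E
```

```text
clock: 13.38
position: [0.4862, -0.2496, 0.0116]
ee_rot: [-90.2, -0.3, -112.2]
wrist_force: [1.0, -0.6, -0.4]
opening: 0.0944
fit n 18 rms mm 0.05 H [ 0.5488 -0.2702 -0.2407] rel [-8.8  1.6  2.7]
F [ 0.6 -0.3 -0. ] z 12.0 lead -8.4
L [-48.4  62.7]
R [-65.7 -55. ]
clock 13.425 delta mm [5.3 1.7] z 0.012 dyaw 1.4
```

View pics/o17.png

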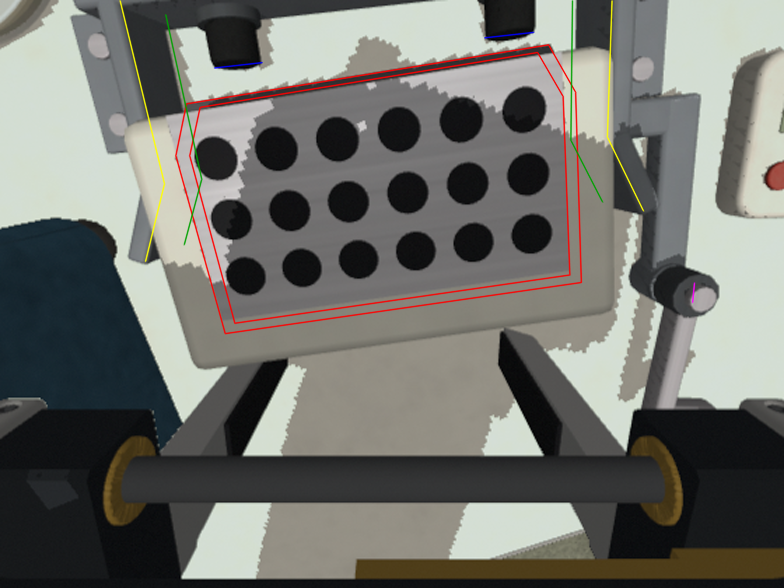

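```bash

python3 -m pendant '[{"gripper":1,"tx":0.004,"ty":0.001,"tz":-0.0005,"yaw":0},{"gripper":1,"tx":0.003,"ty":0,"tz":0.0005,"yaw":0}]';python3 -m pendant '[{"gripper":1,"tx":0.003,"ty":-0.0004,"tz":0.0008,"yaw":-0.12}]';python3 -m pendant '[{"gripper":1,"tx":0.003,"ty":-0.0004,"tz":0.0006,"yaw":-0.12}]'; python3 - <<'E'
from h import *
im,p,H=snap("w18",(.552,-.270,-.28));contact(H)
E
```

```text
clock: 13.68
position: [0.4926, -0.2487, 0.0117]
ee_rot: [-90.5, -0.4, -111.9]
wrist_force: [-6.3, 1.2, 2.5]
opening: 0.0941
clock: 13.8
position: [0.4938, -0.2479, 0.0117]
ee_rot: [-90.9, -0.4, -113.0]
wrist_force: [-6.1, 4.0, 2.7]
opening: 0.0943
clock: 13.92
position: [0.4946, -0.2472, 0.0115]
ee_rot: [-91.3, -0.4, -114.1]
wrist_force: [-9.0, 1.5, 5.8]
opening: 0.0937
fit n 18 rms mm 0.04 H [ 0.5512 -0.2705 -0.2954] rel [-6.4  1.9 -0.4]
F [-6.9  1.8  4.4] z 11.5 lead -7.2
L [-45.3  64. ]
R [-60.1 -54.1]
```

```bash

python3 -m pendant '[{"gripper":1,"tx":0.0025,"ty":0.0006,"tz":0.002,"yaw":-0.1}]';python3 -m pendant '[{"gripper":1,"tx":0.0025,"ty":0.0006,"tz":0.0015,"yaw":-0.1}]'; python3 - <<'E'
from h import *
im,p,H=snap("w19",(.552,-.270,-.28));contact(H)
E
```

```text
clock: 14.1
position: [0.4962, -0.2459, 0.0128]
ee_rot: [-91.5, -0.4, -115.0]
wrist_force: [-3.2, 0.8, -0.6]
opening: 0.0943
clock: 14.22
position: [0.4981, -0.2447, 0.0137]
ee_rot: [-91.6, -0.4, -116.1]
wrist_force: [-4.3, 0.9, -1.5]
opening: 0.0938
fit n 18 rms mm 0.05 H [ 0.5536 -0.2707 -0.3359] rel [-4.1  2.4 -2.7]
F [-2.7  2.1 -1.8] z 13.8 lead -6.8
L [-45.6  64.5]
R [-59.8 -53.6]
```

```bash

python3 -m pendant '[{"gripper":1,"tx":-0.013,"ty":-0.002,"tz":-0.002,"yaw":0.3},{"gripper":1,"tx":0.0,"ty":-0.008,"tz":-0.002,"yaw":1},{"gripper":1,"tx":0.001,"ty":0,"tz":0,"yaw":0}]';python3 - <<'E'
from h import *
H=(.5536,-.2707,-.3359);contact(H);goto(-1,H,7,.0)
E
```

```text
clock: 14.65
position: [0.4903, -0.2568, 0.0117]
ee_rot: [-91.0, -0.4, -102.9]
wrist_force: [-0.7, 0.1, 0.8]
opening: 0.0941
F [-0.7  0.1  0.8] z 11.7 lead 6.4
L [-63.   52.3]
R [-49.7 -66. ]
clock 14.65 delta mm [ 3.8 -1.5] z 0.0117 dyaw 0.6
```

```bash

python3 -m pendant '[{"gripper":1,"tx":0.003,"ty":-0.001,"tz":-0.0005,"yaw":0},{"gripper":1,"tx":0.003,"ty":-0.0014,"tz":0.001,"yaw":0.05}]';python3 -m pendant '[{"gripper":1,"tx":0.003,"ty":-0.0016,"tz":0.0013,"yaw":0.1}]'; python3 - <<'E'
from h import *
im,p,H=snap("w20",(.555,-.270,-.3));contact(H)
E
```

```text
clock: 14.9
position: [0.4958, -0.2587, 0.0121]
ee_rot: [-91.2, -0.4, -102.6]
wrist_force: [-5.1, -0.1, -1.4]
opening: 0.0937
clock: 15.02
position: [0.4976, -0.2597, 0.0126]
ee_rot: [-91.4, -0.4, -101.7]
wrist_force: [-5.7, -0.2, -0.7]
opening: 0.0941
fit n 18 rms mm 0.05 H [ 0.5559 -0.2719 -0.2914] rel [-1.5  1.9 -0.2]
F [-3.3  0.  -0.5] z 12.9 lead 5.1
L [-55.9  54.8]
R [-45.3 -63.7]
```

```bash

python3 -m pendant '[{"gripper":1,"tx":0.0025,"ty":-0.0014,"tz":0.001,"yaw":0.08}]'; python3 -m pendant '[{"gripper":1,"tx":-0.012,"ty":0.004,"tz":-0.002,"yaw":-0.3},{"gripper":1,"tx":0.001,"ty":0.008,"tz":-0.001,"yaw":-0.97},{"gripper":1,"tx":0.004,"ty":0.001,"tz":0,"yaw":0}]'; python3 - <<'E'
from h import *
im,p,H=snap("w21",(.556,-.272,-.28));contact(H);goto(1,H,7,.0)
cv2.imwrite("pics/o21.png",overlay(im,p,(0,0,560,420),1.4,H,D0))
E
```

```text
clock: 15.2
position: [0.4991, -0.2608, 0.013]
ee_rot: [-91.6, -0.3, -100.8]
wrist_force: [-9.8, -0.9, 0.3]
opening: 0.094
clock: 15.58
position: [0.4954, -0.2491, 0.0115]
ee_rot: [-91.1, -0.4, -113.8]
wrist_force: [0.1, -0.4, -0.7]
opening: 0.094
fit n 18 rms mm 0.05 H [ 0.5565 -0.2724 -0.2713] rel [-0.7  1.6  1. ]
F [ 0.9  0.1 -0.2] z 11.7 lead -8.2
L [-48.1  63.8]
R [-65.2 -54. ]
clock 15.625 delta mm [4.7 0.6] z 0.0117 dyaw 1.2
```

View pics/o21.png

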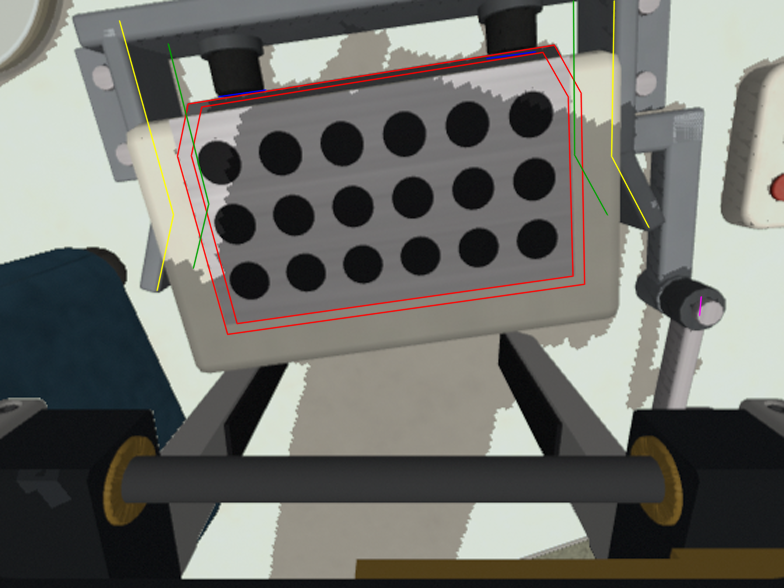

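```bash

python3 -m pendant '[{"gripper":1,"tx":0.003,"ty":0.0005,"tz":0,"yaw":0},{"gripper":1,"tx":0.0025,"ty":0.0003,"tz":0.0008,"yaw":0}]';python3 -m pendant '[{"gripper":1,"tx":0.0025,"ty":0.0003,"tz":0.0015,"yaw":-0.06}]';python3 - <<'E'
from h import *
im,p,H=snap("w22",(.5565,-.2724,-.2713));contact(H)
E
```

```text
clock: 15.88
position: [0.5008, -0.2485, 0.0122]
ee_rot: [-91.3, -0.5, -113.5]
wrist_force: [-4.0, -0.1, -0.7]
opening: 0.0939
clock: 16.0
position: [0.5014, -0.2474, 0.0126]
ee_rot: [-91.6, -0.5, -114.0]
wrist_force: [-6.4, -0.4, -1.9]
opening: 0.0938
fit n 18 rms mm 0.05 H [ 0.5578 -0.2723 -0.2966] rel [ 0.4  2.1 -0.5]
F [-6.2 -0.3 -0.6] z 12.6 lead -7.0
L [-45.9  65.5]
R [-60.4 -52.6]
```

```bash

python3 -m pendant '[{"gripper":1,"tx":-0.013,"ty":-0.002,"tz":-0.002,"yaw":0.3},{"gripper":1,"tx":0.0,"ty":-0.010,"tz":0,"yaw":1},{"gripper":1,"tx":0.001,"ty":0,"tz":0,"yaw":0}]';python3 - <<'E'
from h import *
im,p,H=snap("w23",(.5578,-.2723,-.2966));contact(H);goto(-1,H,7,.0)
cv2.imwrite("pics/o23.png",overlay(im,p,(0,0,560,420),1.4,H,D0))
E
```

```text
clock: 16.42
position: [0.4916, -0.2601, 0.0112]
ee_rot: [-91.3, -0.5, -100.7]
wrist_force: [0.4, 0.9, 0.1]
opening: 0.094
fit n 18 rms mm 0.05 H [ 0.5576 -0.2722 -0.296 ] rel [ 0.2  2.1 -0.5]
F [ 0.3 -0.7 -0.9] z 11.1 lead 6.2
L [-65.3  52.7]
R [-52.4 -65.6]
clock 16.475 delta mm [ 6.2 -2.5] z 0.0111 dyaw 0.8
```

View pics/o23.png

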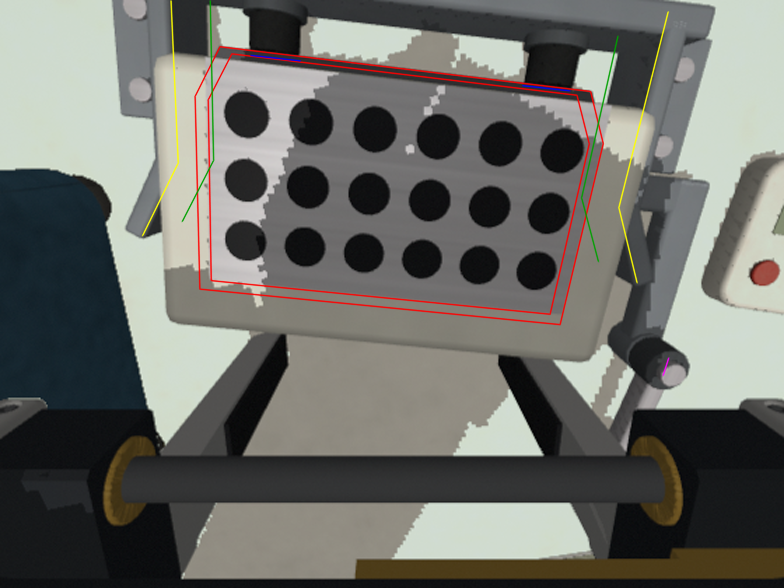

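```bash

python3 -m pendant '[{"gripper":1,"tx":0.004,"ty":-0.0015,"tz":0,"yaw":0.05},{"gripper":1,"tx":0.002,"ty":-0.0008,"tz":0.0005,"yaw":0}]';python3 -m pendant '[{"gripper":1,"tx":0.002,"ty":-0.001,"tz":0.001,"yaw":0}]'
```

```text
clock: 16.73
position: [0.4976, -0.2615, 0.0115]
ee_rot: [-91.4, -0.4, -100.4]
wrist_force: [-4.2, -0.9, 0.5]
opening: 0.0942
clock: 16.85
position: [0.4978, -0.2616, 0.0116]
ee_rot: [-91.7, -0.3, -100.4]
wrist_force: [-7.5, 0.2, 1.1]
opening: 0.0938
```

```bash

python3 -m pendant '[{"gripper":1,"tx":0.002,"ty":-0.001,"tz":0.001,"yaw":0.04}]';python3 - <<'E'
from h import *
im,p,H=snap("w24",(.5578,-.2723,-.2966));contact(H)
E
```

```text
clock: 16.98
position: [0.4975, -0.2617, 0.0116]
ee_rot: [-92.0, -0.2, -100.1]
wrist_force: [-8.6, 0.6, 2.1]
opening: 0.094
fit n 18 rms mm 0.05 H [ 0.5576 -0.2723 -0.2944] rel [ 0.2  2.1 -0.4]
F [-8.4  0.6  2.1] z 11.6 lead 6.8
L [-59.7  52.7]
R [-45.6 -65.5]
```

```bash

python3 -m pendant '[{"gripper":1,"tx":0.0025,"ty":-0.0014,"tz":0.0018,"yaw":0.06}]';python3 - <<'E'
from h import *
im,p,H=snap("w25",(.5578,-.2723,-.2966));contact(H)
E
```

```text
clock: 17.15
position: [0.4971, -0.2617, 0.0121]
ee_rot: [-92.5, -0.1, -99.5]
wrist_force: [-7.6, 0.5, -0.3]
opening: 0.0942
fit n 18 rms mm 0.06 H [ 0.5578 -0.2723 -0.2929] rel [ 0.4  2.1 -0.3]
F [-8.7  0.8  0.1] z 12.1 lead 7.3
L [-60.5  52.6]
R [-45.5 -65.5]
```

```bash

python3 -m pendant '[{"gripper":1,"tx":0.003,"ty":-0.0016,"tz":0.0018,"yaw":0.06}]';python3 - <<'E'
from h import *
im,p,H=snap("w26",(.5578,-.2723,-.2966));contact(H)
E
```

```text
clock: 17.32
position: [0.4968, -0.2619, 0.0122]
ee_rot: [-93.0, 0.1, -99.0]
wrist_force: [-9.9, 0.5, 1.4]
opening: 0.0939
fit n 18 rms mm 0.06 H [ 0.5578 -0.2723 -0.2907] rel [ 0.5  2.1 -0.2]
F [-9.8  0.5 -0. ] z 12.3 lead 7.7
L [-61.4  52.5]
R [-45.5 -65.4]
```

```bash

python3 -m pendant '[{"gripper":1,"tx":-0.018,"ty":0.005,"tz":0,"yaw":0},{"gripper":1,"tx":-0.004,"ty":0.0,"tz":0.05,"yaw":0},{"gripper":1,"tx":-0.01,"ty":-0.02,"tz":0.06,"yaw":0},{"gripper":0.4,"tx":-0.01,"ty":-0.02,"tz":0.05,"yaw":0},{"gripper":0.4,"tx":0,"ty":0,"tz":0,"yaw":0}]';python3 - <<'E'
from h import *
s=read_state();print(s["position"],s["ee_rot"])
im,p,H=snap("w27",(.5578,-.2723,-.2929))
cv2.imwrite("pics/o27.png",overlay(im,p,(100,0,500,300),2,H,D0))
E
```

```text
clock: 18.0
position: [0.4542, -0.2967, 0.1767]
ee_rot: [-92.9, 0.1, -99.1]
wrist_force: [-0.2, -0.6, 0.2]
opening: 0.0774
[ 0.45421512 -0.29670883  0.17671706] [-9.28889785e+01  5.63798749e-02 -9.90560529e+01]
fit n 18 rms mm 0.08 H [ 0.5582 -0.2723 -0.2909] rel [ 0.8  2.2 -0.2]
```

View pics/o27.png

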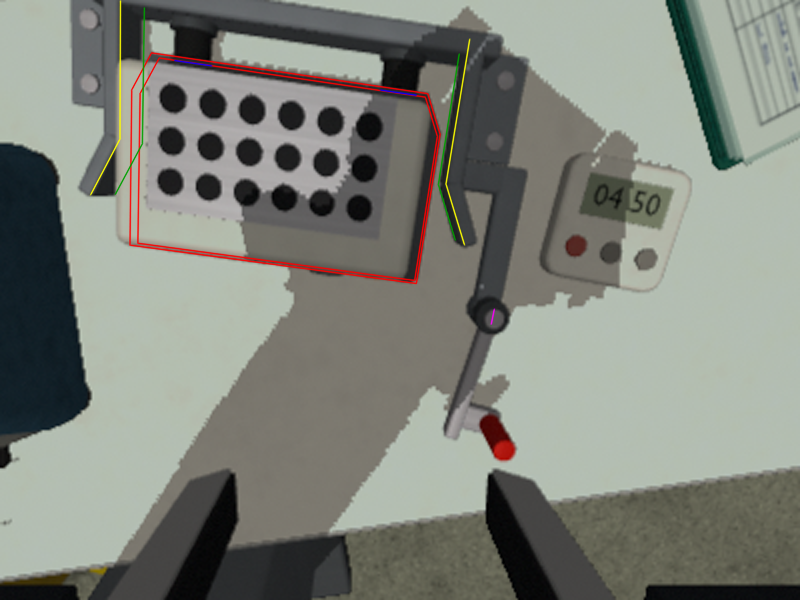

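```bash
python3 - <<'E'
from h import *
im,p=loadw("w27.npz");s=read_state()
f=lambda u,v,z:unproj((100+(u+.5)/2-.5,(v+.5)/2-.5),z,p)
pk=f(504,450,.069)[:2];pv=f(491,318,.036)[:2];print(pk,f(488,420,.036),pv)
pvw=W(D0,[[-.0545,-.113,0]])[0,:2];sh=W(D0,[[-.0725,-.057,0]])[0,:2];print("pivot",pvw,"shut",sh,"r",np.linalg.norm(pk-pvw))
print("delta",pk-s["position"][:2])
a0=np.arctan2(*(pk-pvw)[::-1]);a1=np.arctan2(*(sh-pvw)[::-1]);a0%=2*np.pi;a1%=2*np.pi
print(np.degrees([a0,a1]))
A=np.linspace(a0,a1,15);P=pvw+.059*np.c_[np.cos(A),np.sin(A)];print((np.diff(P,axis=0)*1e3).round(1).tolist())
E
```

```text
[ 0.41376223 -0.36011177] [ 0.41749571 -0.35891215  0.036     ] [ 0.47252906 -0.36560825]
pivot [ 0.47245059 -0.36706779] shut [ 0.47109669 -0.30826161] r 0.0590991548503231
delta [-0.03948043 -0.06501951]
[173.24056642  91.31888891]
[[1.0, 5.9], [1.6, 5.8], [2.2, 5.6], [2.8, 5.4], [3.3, 5.0], [3.8, 4.7], [4.2, 4.3], [4.7, 3.8], [5.0, 3.3], [5.3, 2.8], [5.6, 2.2], [5.8, 1.7], [5.9, 1.1], [6.0, 0.4]]
```

```bash

python3 -m pendant '[{"gripper":0.5,"tx":-0.02,"ty":-0.033,"tz":0,"yaw":0},{"gripper":0.5,"tx":-0.0195,"ty":-0.032,"tz":0,"yaw":0},{"gripper":0.5,"tx":0,"ty":0,"tz":0,"yaw":0}]';python3 - <<'E'
from h import *
s=read_state();print((np.array([.4138,-.3601])-s["position"][:2]).round(4),s["position"],s["ee_rot"])
cv2.imwrite("pics/w28.png",read_camera("wrist")[:,:,::-1])
E
```

```text
clock: 18.42
position: [0.4126, -0.3579, 0.1689]
ee_rot: [-93.4, 0.6, -98.9]
wrist_force: [-0.1, -0.8, 0.2]
opening: 0.0476
[ 0.0012 -0.0022] [ 0.41256263 -0.35791861  0.16890187] [-93.36790605   0.56014392 -98.89112491]
```

View pics/w28.png

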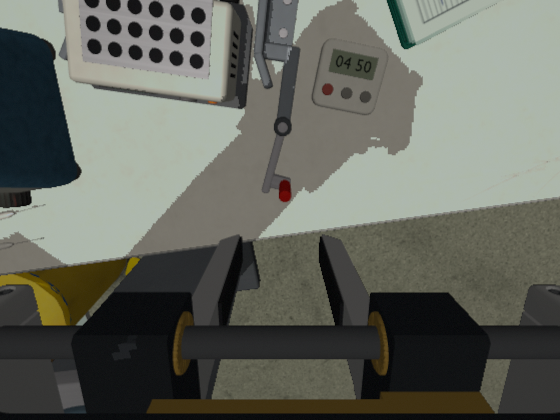

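```bash

python3 -m pendant '[{"gripper":0.5,"tx":0.001,"ty":-0.002,"tz":-0.05,"yaw":0},{"gripper":0.5,"tx":0,"ty":0,"tz":-0.04,"yaw":0},{"gripper":0.5,"tx":0,"ty":0,"tz":-0.02,"yaw":0}]';python3 - <<'E'
from h import *
s=read_state();print((np.array([.4138,-.3601])-s["position"][:2]).round(4),s["position"],s["ee_rot"])
cv2.imwrite("pics/w29.png",read_camera("wrist")[:,:,::-1])
cv2.imwrite("pics/s29.png",read_camera("scene")[120:320,150:400,::-1].repeat(3,0).repeat(3,1))
E
```

```text
clock: 18.85
position: [0.4164, -0.355, 0.0551]
ee_rot: [-93.3, 0.6, -98.6]
wrist_force: [-0.1, 0.2, -0.4]
opening: 0.0469
[-0.0026 -0.0051] [ 0.41642609 -0.35498713  0.05506517] [-93.29107882   0.64125436 -98.62388222]
```

View pics/s29.png

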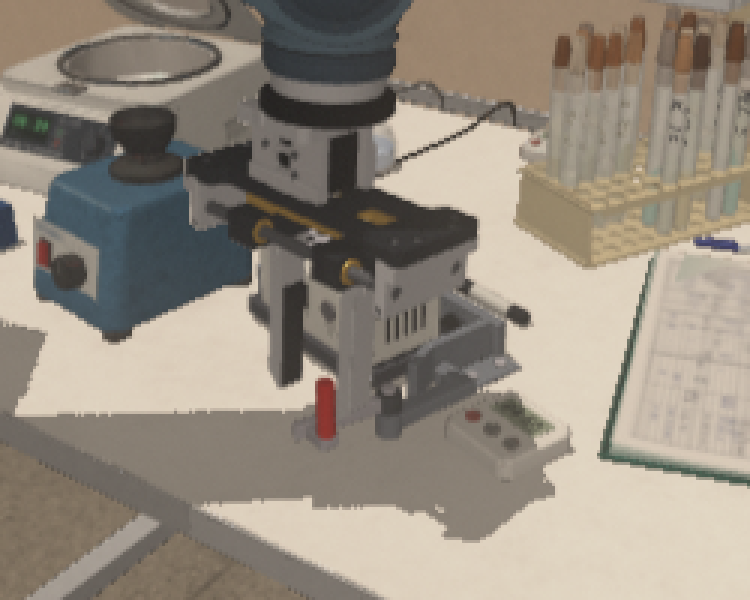

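View pics/w29.png

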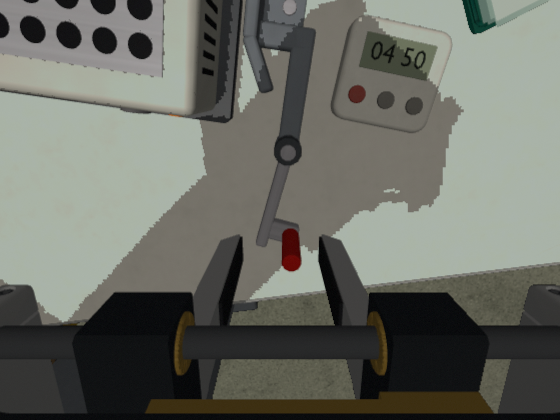

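```bash
python3 - <<'E'
from h import *
p=camera_params("scene");print("C",-np.array(p["R"]).T@p["t"])
for P in([.4138,-.3601,.069],[.4138,-.3601,.04],read_state()["position"]):
    print((proj(P,p)[0]-[150,120])*3, proj(P,camera_params("wrist"))[0])
E
```

```text
C [-0.06856533 -0.74246219  0.46302573]
[322.83277537 378.8624178 ] [292.34474076 261.28427713]
[323.98349245 418.50367224] [291.32463825 239.19107537]
[317.52573262 394.44982418] [281.94673358 248.12707653]
```

```bash

python3 -m pendant '[{"gripper":0.5,"tx":-0.002,"ty":-0.005,"tz":-0.008,"yaw":0},{"gripper":0.3,"tx":-0.001,"ty":0,"tz":-0.004,"yaw":0},{"gripper":0,"tx":0,"ty":0,"tz":0,"yaw":0},{"gripper":0,"tx":0,"ty":0,"tz":0,"yaw":0}]' 10;python3 -m pendant '[{"gripper":0,"tx":0,"ty":0,"tz":0,"yaw":0}]'
python3 - <<'E'
from h import *
cv2.imwrite("pics/w30.png",read_camera("wrist")[:,:,::-1])
E
```

```text
clock: 19.45
position: [0.4145, -0.3597, 0.0442]
ee_rot: [-93.2, 0.6, -98.5]
wrist_force: [0.1, -0.5, -0.1]
opening: 0.0207
clock: 19.58
position: [0.4147, -0.3601, 0.0447]
ee_rot: [-93.2, 0.6, -98.5]
wrist_force: [0.6, 0.3, -1.9]
opening: 0.0113
```

View pics/w30.png

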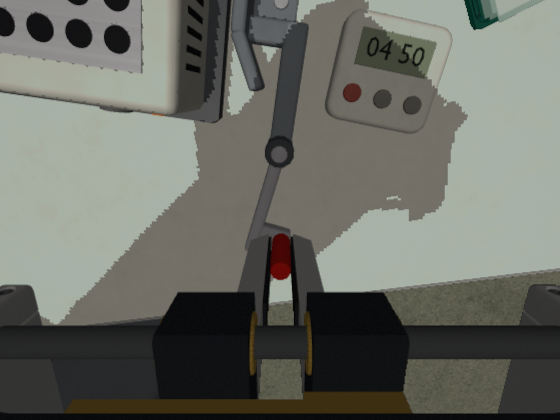

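```bash

python3 -m pendant '[{"gripper":0,"tx":0.001,"ty":0.006,"tz":0,"yaw":0},{"gripper":0,"tx":0.0016,"ty":0.006,"tz":0,"yaw":0},{"gripper":0,"tx":0.0022,"ty":0.0058,"tz":0,"yaw":0}]';python3 - <<'E'
from h import *
s=read_state();pv=np.array([.4724,-.3671]);d=s["position"][:2]-pv;print(d,np.linalg.norm(d),np.degrees(np.arctan2(d[1],d[0])),s["wrist_force"],s["ee_rot"])
E
```

```text
clock: 20.0
position: [0.4188, -0.3423, 0.0446]
ee_rot: [-93.3, 0.4, -98.6]
wrist_force: [-1.7, -0.8, -1.6]
opening: 0.0113
[-0.05356244  0.02476392] 0.05901005217271551 155.1871309745313 [-1.66205825 -0.79051306 -1.61367019] [-93.2629388    0.44231317 -98.56292072]
```

```bash

python3 -m pendant '[{"gripper":0,"tx":0.0028,"ty":0.0054,"tz":0,"yaw":0},{"gripper":0,"tx":0.0033,"ty":0.005,"tz":0,"yaw":0},{"gripper":0,"tx":0.0038,"ty":0.0047,"tz":0,"yaw":0},{"gripper":0,"tx":0.0042,"ty":0.0043,"tz":0,"yaw":0}]';cat > k.py <<'E'
from h import *
s=read_state();pv=np.array([.4724,-.3671]);d=s["position"][:2]-pv;print(np.linalg.norm(d),np.degrees(np.arctan2(d[1],d[0])),s["wrist_force"],s["ee_rot"])
E
python3 k.py
```

```text
clock: 20.5
position: [0.4338, -0.3211, 0.0446]
ee_rot: [-93.3, 0.4, -98.5]
wrist_force: [-1.0, -1.2, -1.3]
opening: 0.012
0.06003574526861897 130.03447999943143 [-1.00442583 -1.22143766 -1.31545423] [-93.29140917   0.44585443 -98.53095923]
```

```bash

python3 -m pendant '[{"gripper":0,"tx":0.0047,"ty":0.0034,"tz":0,"yaw":0},{"gripper":0,"tx":0.005,"ty":0.003,"tz":0,"yaw":0},{"gripper":0,"tx":0.0053,"ty":0.0026,"tz":0,"yaw":0}]';python3 k.py;python3 -m pendant '[{"gripper":0,"tx":0.0055,"ty":0.002,"tz":0,"yaw":0}]'; python3 k.py
```

```text
clock: 20.88
position: [0.4498, -0.3113, 0.0447]
ee_rot: [-93.3, 0.5, -98.5]
wrist_force: [-2.4, -4.2, -1.5]
opening: 0.0116
0.060190428187659524 112.09415144717408 [-2.36861789 -4.24374482 -1.47087659] [-93.31511335   0.45287175 -98.51745712]
clock: 21.0
position: [0.4557, -0.3094, 0.0446]
ee_rot: [-93.3, 0.4, -98.5]
wrist_force: [-1.8, -4.0, -2.6]
opening: 0.0116
0.06007727168181903 106.14779192237839 [-1.80567432 -3.9775824  -2.58792439] [-93.30263189   0.42409336 -98.51132963]
```

```bash

python3 -m pendant '[{"gripper":0,"tx":0.0055,"ty":0.0006,"tz":0,"yaw":0},{"gripper":0,"tx":0.005,"ty":0.0002,"tz":0,"yaw":0}]';python3 k.py;python3 -m pendant '[{"gripper":0,"tx":0.004,"ty":0,"tz":0,"yaw":0}]'; python3 k.py
```

```text
clock: 21.25
position: [0.4667, -0.3081, 0.0446]
ee_rot: [-93.4, 0.5, -98.5]
wrist_force: [-8.5, -1.5, 0.9]
opening: 0.0115
0.05927418383297019 95.55972586077695 [-8.52627005 -1.49560258  0.85242997] [-93.37630208   0.47348084 -98.50659083]
clock: 21.38
position: [0.4682, -0.3082, 0.0444]
ee_rot: [-93.8, 0.4, -98.4]
wrist_force: [-14.1, -4.4, 4.8]
opening: 0.0114
0.05900585081867965 94.09985219733534 [-14.08037639  -4.41654997   4.75552861] [-93.82154195   0.43977296 -98.40401993]
```

```bash

python3 -m pendant '[{"gripper":0.35,"tx":0,"ty":0,"tz":0,"yaw":0},{"gripper":0.35,"tx":0,"ty":0,"tz":0,"yaw":0},{"gripper":0.35,"tx":0,"ty":0,"tz":0.03,"yaw":0},{"gripper":0.35,"tx":0,"ty":0,"tz":0.06,"yaw":0},{"gripper":0.35,"tx":-0.01,"ty":0.01,"tz":0.06,"yaw":0}]';python3 -m pendant '[{"gripper":0.35,"tx":-0.01,"ty":0.01,"tz":0.02,"yaw":0},{"gripper":0.35,"tx":0,"ty":0,"tz":0,"yaw":0}]';python3 - <<'E'
from h import *
im,p,H=snap("w31",(.5578,-.2723,-.2929))
c=overlay(im,p,(120,0,500,280),2.1,H,D0)
cv2.imwrite("pics/o31.png",c);cv2.imwrite("pics/c31.png",crop(im,220,60,420,210,4)[:,:,::-1])
E
```

```text
clock: 22.0
position: [0.4574, -0.294, 0.1927]
ee_rot: [-94.1, 1.0, -98.4]
wrist_force: [1.6, -0.3, 1.0]
opening: 0.0329
clock: 22.25
position: [0.45, -0.2849, 0.2194]
ee_rot: [-93.5, 0.7, -98.4]
wrist_force: [0.5, -0.4, 0.2]
opening: 0.0326
fit n 18 rms mm 0.1 H [ 0.5582 -0.2723 -0.2902] rel [ 0.8  2.2 -0.1]
```

View pics/o31.png

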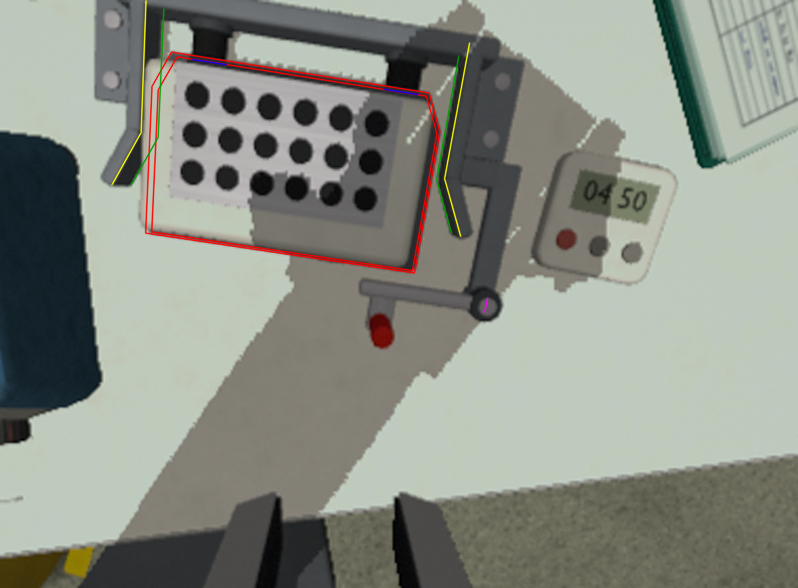

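View pics/c31.png

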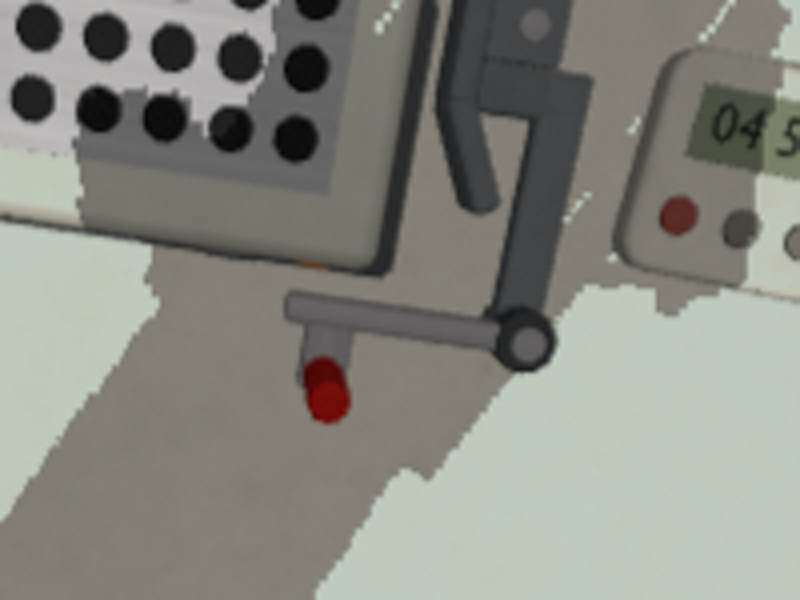

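```bash
python3 - <<'E'
from h import *
im,p=loadw("w31.npz")
f=lambda u,v,z:unproj((220+(u+.5)/4-.5,60+(v+.5)/4-.5),z,p)[:2]
def rep(n,a,b):
    d=b-a;print(n,"yaw",np.degrees(np.arctan2(-d[0],d[1])).round(2))
rep("bar top edge",f(490,322,.032),f(300,291,.032));rep("bar low edge",f(490,349,.03),f(300,320,.03))
print("peg top dock",rel((*f(328,401,.069),0))[:2],"pivot",rel((*f(527,342,.038),0))[:2])
cv2.imwrite("pics/t31.png",crop(read_camera("top"),195,160,365,300,4.7)[:,:,::-1])
for t in("timer","petri","pen"):
    print(t,[ (d["confidence"],d["centre"]) for d in spot_in(t,"top")[:1]])
E
```

```text
bar top edge yaw -17.47
bar low edge yaw -16.94
peg top dock (np.float64(-72.45358318784048), np.float64(-56.57669013680139)) pivot (np.float64(-53.9811539956303), np.float64(-112.08127872672775))
timer [(0.66, [332.9, 244.5])]
petri [(0.95, [215.5, 160.1])]
pen [(0.56, [279.0, 177.4])]
```

View pics/t31.png

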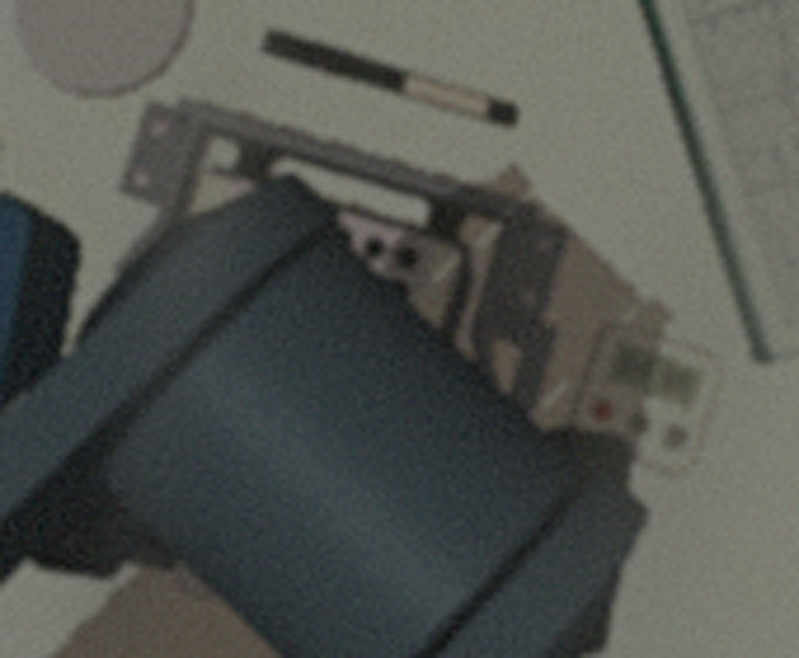

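```bash
python3 - <<'E'
from h import *
im,p=loadw("w31.npz");a=crop(im,195,5,345,65,5)[:,:,::-1]
cv2.imwrite("pics/b31.png",np.clip(a.astype(float)*1.5,0,255).astype(np.uint8))
im,p=loadw("w21.npz");print()
E
```

```text
(no output)
```

View pics/b31.png

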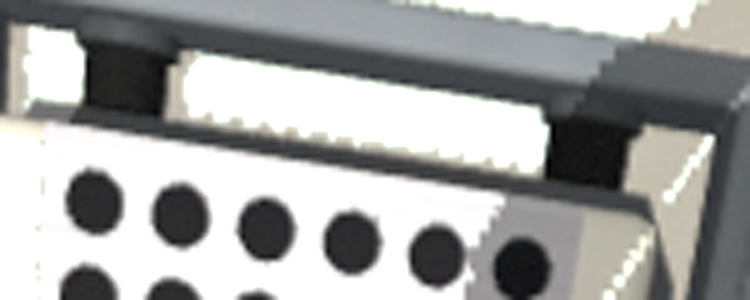

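```bash
python3 -c "
from rig import *
print(hand_in(), read_state()['clock'])"
```

```text
the job is handed in; nothing more can be done
the job is handed in; nothing more can be done
```

I walked the heater into the dock with about a dozen alternating pushes at its two near corners, swung the keeper fully shut by its peg, let go and moved clear. The job was handed in with the clock at about 22 s.

**Heater:** By the last wrist-camera fit it sits about 0.8 mm past nominal home in x and within 0.1° of square. No gap shows at either buffer. It fits 2.2 mm left of centre, near the 3 mm limit of free play.

**Forces:** Readings were taken only at the end of each push command, so short peaks in between could have been missed. The highest horizontal reading was about 10 N. One left swing, just before home, pressed down by about 6 N, giving about 10.8 N in all. I corrected it by rising more on the next step.

**Keeper:** The peg measured (-72.5, -56.6) mm in the dock frame, against (-72.5, -57) for shut. The bar's edges lie within 1° of the dock's line. The arm reached its stop at about 14 N on the peg, and the wrist force was near zero after release.

**Other things:** The pen and petri dish look unmoved in the top picture, as does the part of the timer that shows. Their detected centres agreed with the start to within about 2.5 pixels (roughly 6 mm), and the arm was hiding part of the timer.

**Limits:** The dock position is good to about 1–2 mm. The gripper picked up a lasting tilt of about 3.5° during the pushes, which did not affect the result.

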